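# Hold a spring clip gaping over a job card

## Task

The white bottle standing against the job card is in the way: first stand it upright on the round black mat and let it go. Then squeeze the handles of the blue spring clip to take it off its rack, and bring it, jaws held wide open, squarely down over the card's top edge at the red middle mark, so that the jaws reach well down on either side of the card and the clip touches it nowhere. Finish like that, still squeezing and holding the clip open there so that a slip can be tucked in; do not knock the bottle over, and leave everything else on the table where it is.

Things in the scene. Friction and masses are not known exactly. Their poses are not given: they have to be found in the camera images.
- bottle_mid (a point): Centre of the loose white screw-cap bottle with a red and white label, 41 mm in diameter and 88 mm tall; the point lies on its axis, 44 mm above its foot, z up the axis. It weighs well under 0.2 kg and stands on the table some 8 mm in front of the card (on the side of the card's -x), near the card's middle.
- bottle: The same bottle; origin at the centre of its underside.
- mat_top (a point): Centre of the upper face of the fixed round black rubber mat, 120 mm in diameter, 3 mm thick, lying on the table.
- card_top (a point): Middle of the job card's top edge, 95 mm above the table, marked by a red stripe. The card is a stiff upright board 120 mm wide (along y of this point), 4 mm thick (along x, +x away from the bottle); z is up. Under it: a rail 10 mm deep (x), 130 mm wide (y), 16 mm high, with a foot 60 mm deep (x), 12 mm wide, 10 mm high at each end.
- card_stand: The card with its stand, fixed to the table; origin on the table under the card's middle, axes as card_top.
- rack_fin_top (a point): Middle of the top edge of the clip rack's steel fin, 42 mm above the table: an upright plate 5 mm thick (along x of this point) and 54 mm wide (y), on a fixed grey base 80 (x) by 64 (y) by 10 mm high. The clip starts clamped on this fin, jaw ends about on the base.
- clip_rack: The clip rack, fixed to the table; origin on the table under its middle, axes as rack_fin_top.
- clip_pin (a point): Hinge pin centre of the blue spring clip (70 g, loose), like a big clothes peg: two levers 28 mm wide along the pin (y), handles up, jaws down, clamped upright on the rack fin at the start. Axes are those of lever A (-x side): clamped, z is up and x the line along which handles are squeezed and jaws open; lever A tilts as the clip opens, by about half the joint value when squeezed evenly.
- clip: The whole clip; origin at the hinge pin's centre. Handles reach from the pin to 45 mm above it and splay: clamped, they measure 42 mm over their upper ends (along x); fully squeezed they are parallel, about 19 mm over their outer faces. The jaws reach 45 mm below the pin; between the open jaws the space is clear up to 8 mm below the pin.
- jaw_a (a point): Lower end of lever A's jaw, on its inner (gripping) face, mid-width; 45 mm below the pin when closed.
- jaw_b (a point): The same point on lever B's jaw (the +x side).
- clip_lever (a joint): Angle of lever B against lever A, rad: about 0 clamped on the rack, -0.06 closed on nothing, 0.5 fully open (stop), when the jaw ends stand about 27 mm apart. A spring closes it; a pinch of about 3 N on the upper ends of the handles begins to open it, 8 N opens it fully, and 15 to 20 N holds it firmly on the stop.
- carton: Small white and red carton standing upright, 24x78x112 mm. Bystander, to be left where it is; origin at the centre of its underside.
- stapler: Blue desk stapler, 30x129x43 mm. Bystander, to be left where it is; origin at the centre of its underside.
- glue: Yellow glue stick with dark cap standing upright, 28 mm in diameter, 90 mm tall. Bystander, to be left where it is; origin at the centre of its underside.
- marker: White marker pen with blue cap lying on the table, 18x128x15 mm. Bystander, to be left where it is; origin at the centre of its underside.
There are look-alikes about, which are no part of the job. What is shaped like the bottle but orange or pink is not meant.

How it is judged:
By the outcome, as a careful person would: the job done as asked, in the order asked, and still so for the second after the job is handed in, while the arm keeps its last pose, push and grip.
It also fails if it takes over 56 s, if anything falls off the work surface, if the arm or the gripper's body presses on something with over 40 N, if the wrist force passes 120 N, or if a joint passes its speed limit or range.

## Robot

A 6-joint arm with a two-finger parallel gripper is mounted at the origin on the work surface; the furniture and walls round the work are solid. World frame = base frame: x ahead of the robot, y to its left, z up, the work surface at z = 0. Lengths are in m, angles in rad, forces in N, time in s.
With the tool pointing down it reaches from about 0.35 to 0.975 m from the base axis. Payload 4.9 kg.
Tool frame: the origin (TCP) lies at the very end of the fingers, on their centre line; the grasp point (between the pads) lies 19 mm behind it; z points along the fingers, y is the direction in which the jaws open and shut (so a half turn about z gives the same grasp; the last joint's range is limited). The gripper opens to 85 mm and grips with 20 to 120 N. Pads are 22 mm wide; open, the fingers measure 114 mm over their backs; the gripper's body (76 mm by 85 mm) begins 54 mm behind the grasp point. The pads swing forward as they close: fully open they stand 13 mm farther back than shut.
Start: joints at [1.146, 0.053, 1.613, -0, 1.476, -0.119], TCP at [0.188, 0.596, 0.231] pointing down, gripper open.
Joint ranges: [-3.01, 3.01], [-1.01, 2.22], [0.06, 2.58], [-1.02, 4.17], [0.09, 2.62], [-3.14, 3.14]. Speed limits (rad/s): [2.57, 2.57, 3.14, 3.14, 3.14, 3.14].

## Interface

Orientations are given as a unit quaternion [w, x, y, z].
In Python, from plant import monitor, eyes, manip gives the robot as it stands.
- The arm moves only by the tool step_arm, never from a script. Its argument "motion" is a list of rows, each a list of 7 numbers: the shift along the world's x, y, z scaled (see below), then the turn, a rotation vector about the world's x, y, z scaled (see below), then the closure in counts, from 0 (fully open) to 255 (shut). In form: [[x, y, z, ax, ay, az, grip], ...]. A call has 1 to 10 rows; each row is the pose to reach, as a shift and turn from the pose commanded when the call began; what a row does not reach only later rows make up. The controller multiplies each number of a shift by 0.5 m and each number of a turn by 1.5 rad. A row lasts 1/10 s, in which the tool goes at most 50 mm and 8.59 degrees, less where a joint would pass 70% of its speed; a pose out of reach is approached as far as the arm can. A call with a number of a shift or a turn outside -1 to 1 is refused whole. A call with a gripper value outside its range is refused whole. The fingers move at their own pace and stop on an object; the grip force is fixed at half the most. Time passes only in rows, so rows that repeat a pose let the fingers close. It gives the time, the measured TCP pose, the force and the opening at its end, in the units of the state.
- monitor.state(): the state, without advancing time (a new reading comes with each control period).
- eyes.grab_frame(name): name is "scene" or "top" or "wrist"; returns a dict with "pixels" (480x640x3 uint8, red, green, blue), "mtx" (3x3 intrinsics, pixels), "dist" ([k1, k2, p1, p2, k3] as OpenCV has them; the pictures are not rectified), "rvec" (rotation vector, rad) and "tvec" (3), from world to camera coordinates, as OpenCV has them; the wrist camera has in their place "hand_eye" (4x4, takes a point from camera to tool coordinates, whose origin is the TCP and whose axes are the flange's). Camera axes: x right, y down, z forward; pixel columns grow to the right and rows downward; lengths in m; the calibration is good to about 2 mm. A picture is of the moment at which its call begins: read the wrist's pose just before it. There is no depth.
- manip.job_done(): hands the job in, once; it reports no verdict.
Trained networks look in the newest picture that a camera, given by its name, has taken for a name from the list of things; names that differ only in an ending like _2 or _b are one class to them, and where a whole thing is asked for, a point or a joint stands for the part that bears it (a point fixed in the world has none). Each returns a list of dicts, best first, with "p" (0 to 1); they miss things now and then, are a little off and sometimes report something else, mostly with a low value. They report only what shows in the picture. A call takes as long as a camera call. They do not tell look-alikes from the thing itself.
- eyes.look_for(name, camera): "box" ([centre column, centre row, width, height] in pixels, round what is visible of it).
- eyes.pinpoint(name, camera): "uv" ([column, row] in pixels: a listed point, or the origin of a listed thing).
The state is a dict: "time": time; "joint_pos": joint angles; "joint_vel": joint speeds; "joint_efforts": joint torques, N m; "tool_pos": TCP position; "tool_rot": TCP orientation; "contact_force": force on the tool from outside, world axes, zero at the start; "ft_torque": the same for the moment, N m; "gripper_width": opening from 0.0 (shut) to 1.0 (fully open).
Only numpy, scipy, OpenCV 4.12 (cv2) and the standard library are available. Lean on these libraries where they do the work, as an engineer would, in place of code of your own. Each camera call takes 0.05 s, during which the arm holds its last target.

## Working session

There is one attempt and no reset: what is moved stays moved. The work goes in short steps, Python scripts to look and compute and a tool call to move; the robot and the scene stay as the last step left them, time stands still between calls to the robot, and variables do not carry over. Pictures are saved under pics/ and viewed, and the job is handed in when it is done.

Besides the shell and the picture viewer there is one more tool, called by a JSON object that holds its "api" and its "payload", one argument or row to a line. step_arm: Moves the arm, as the interface text tells. Its arguments: {"type":"object","properties":{"motion":{"type":"array","items":{"type":"array","items":{"type":"number"}}}},"required":["motion"]}

```bash
ls; mkdir -p pics
cat > h.py <<'E'
import numpy as np, cv2
from scipy.spatial.transform import Rotation as R
from plant import monitor, eyes, manip
def grab(cam,fn=None):
    f=eyes.grab_frame(cam)
    if fn: cv2.imwrite('pics/'+fn,cv2.cvtColor(f['pixels'],cv2.COLOR_RGB2BGR))
    return f
def ray(f,uv,st=None):
    p=cv2.undistortPoints(np.array([[uv]],float),np.array(f['mtx']),np.array(f['dist']))[0,0]
    d=np.array([p[0],p[1],1.])
    if 'hand_eye' in f:
        H=np.array(f['hand_eye']); q=st['tool_rot']; Rt=R.from_quat([q[1],q[2],q[3],q[0]]).as_matrix()
        o=Rt@H[:3,3]+np.array(st['tool_pos']); d=Rt@H[:3,:3]@d
    else:
        M=cv2.Rodrigues(np.array(f['rvec'],float))[0]; t=np.array(f['tvec'],float).ravel()
        o=-M.T@t; d=M.T@d
    return o,d/np.linalg.norm(d)
def atz(f,uv,z,st=None):
    o,d=ray(f,uv,st); return o+d*(z-o[2])/d[2]
def tri(rays):
    A=np.zeros((3,3));b=np.zeros(3)
    for o,d in rays:
        P=np.eye(3)-np.outer(d,d);A+=P;b+=P@o
    x=np.linalg.solve(A,b); return x,[np.linalg.norm((np.eye(3)-np.outer(d,d))@(x-o)) for o,d in rays]
def proj(f,X,st=None):
    X=np.array(X,float).reshape(-1,3)
    if 'hand_eye' in f:
        H=np.array(f['hand_eye']); q=st['tool_rot']; Rt=R.from_quat([q[1],q[2],q[3],q[0]]).as_matrix()
        T=np.eye(4);T[:3,:3]=Rt;T[:3,3]=st['tool_pos']; W=np.linalg.inv(T@H); rv=cv2.Rodrigues(W[:3,:3])[0];tv=W[:3,3]
    else: rv,tv=np.array(f['rvec'],float),np.array(f['tvec'],float)
    return cv2.projectPoints(X,rv,tv,np.array(f['mtx']),np.array(f['dist']))[0].reshape(-1,2)
E
python3 - <<'E'
from h import *
s=monitor.state(); print(s)
F={c:grab(c,c+'0.png') for c in('scene','top','wrist')}
for n in ['bottle_mid','mat_top','card_top','rack_fin_top','clip_pin','jaw_a','jaw_b','bottle','carton','stapler','glue','marker','card_stand','clip_rack']:
    for c in ('scene','top'):
        print(n,c,[(np.round(d['uv'],1).tolist(),round(d['p'],2)) for d in eyes.pinpoint(n,c)[:4]])
E
```

```text
pics
{'time': 0.0, 'joint_pos': array([ 1.14598558e+00,  5.33629047e-02,  1.61429931e+00, -1.29727519e-05,
        1.47599456e+00, -1.19007690e-01]), 'joint_vel': array([-0.00064557, -0.00088554,  0.00045467, -0.00063733,  0.00214297,
       -0.0017379 ]), 'joint_efforts': array([ 2.08159960e-03, -3.93669748e+01, -3.70186400e+01,  1.92535563e-04,
        7.14686859e-03, -7.36853565e-06]), 'tool_pos': array([0.18791043, 0.59542815, 0.2300561 ]), 'tool_rot': array([-2.70961826e-04,  1.52305751e-01,  9.88332886e-01, -9.95875482e-04]), 'contact_force': array([ 0.17138491,  0.26550026, -1.2802931 ]), 'ft_torque': array([-0.01758743, -0.01248184, -0.01729908]), 'gripper_width': 1.001505432604629}
bottle_mid scene [([295.1, 229.6], 0.83), ([289.1, 251.1], 0.72), ([265.7, 235.6], 0.66), ([261.3, 222.7], 0.64)]
bottle_mid top [([313.6, 271.8], 0.67), ([289.2, 286.0], 0.62), ([266.2, 274.7], 0.52), ([290.4, 251.2], 0.51)]
mat_top scene [([340.2, 292.0], 0.9)]
mat_top top [([372.9, 264.8], 0.87)]
card_top scene [([303.3, 209.3], 0.63)]
card_top top [([455.1, 285.6], 0.64), ([288.9, 257.8], 0.58
[... 516 characters left out ...]
265.7, 250.7], 0.69), ([295.2, 244.6], 0.54)]
bottle top [([288.5, 240.5], 0.68), ([315.1, 277.3], 0.6), ([289.5, 255.4], 0.58), ([285.9, 288.3], 0.54)]
carton scene [([274.6, 184.6], 0.93), ([293.0, 229.9], 0.5)]
carton top [([193.3, 225.9], 0.89)]
stapler scene [([376.0, 374.9], 0.9)]
stapler top []
glue scene [([433.1, 314.7], 0.87)]
glue top [([430.4, 217.4], 0.69)]
marker scene [([428.4, 352.8], 0.9), ([339.3, 294.5], 0.22)]
marker top [([457.8, 245.8], 0.5), ([206.7, 288.8], 0.39)]
card_stand scene [([304.2, 240.1], 0.82), ([230.4, 207.3], 0.52), ([229.0, 204.7], 0.2)]
card_stand top [([289.9, 248.4], 0.9)]
clip_rack scene [([297.5, 243.8], 0.55)]
clip_rack top [([210.1, 283.2], 0.69)]
```

View pics/scene0.png

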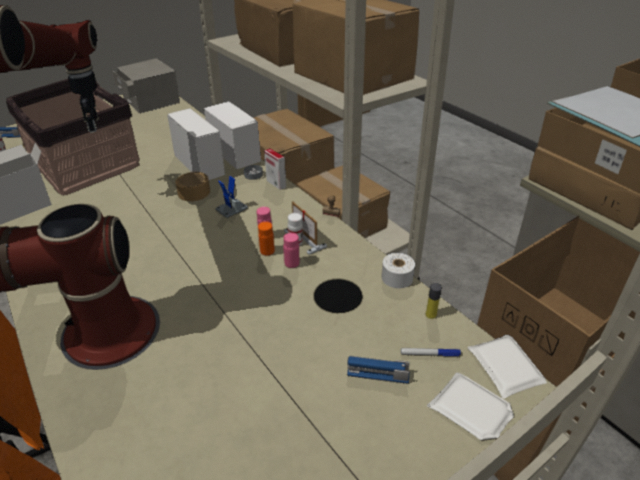

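View pics/top0.png

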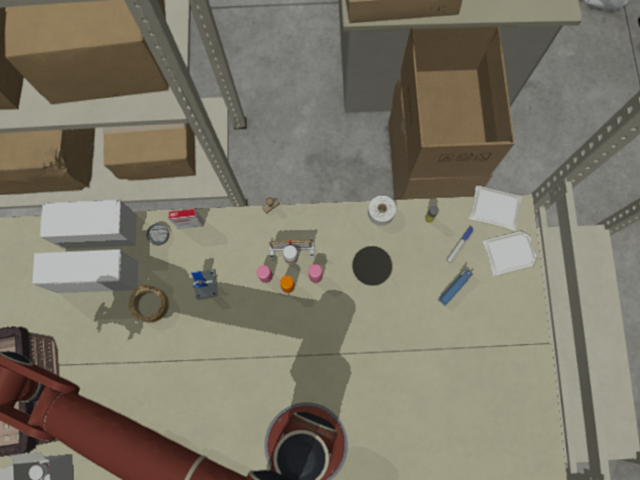

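View pics/wrist0.png

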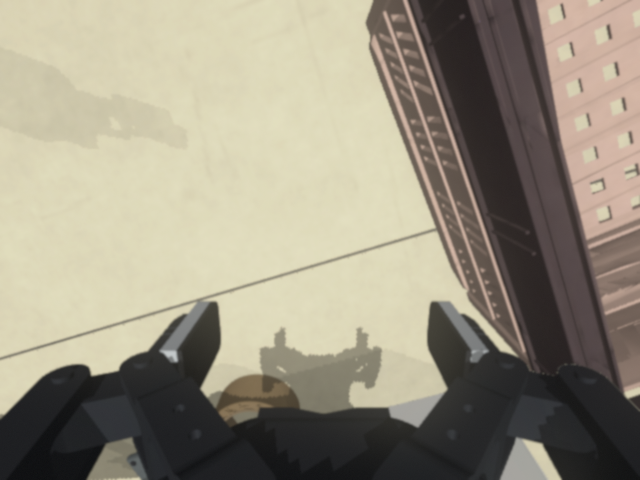

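Run:
```python
from h import *
S=cv2.imread('pics/scene0.png');T=cv2.imread('pics/top0.png')
cv2.imwrite('pics/scrop.png',cv2.resize(S[150:350,190:450],None,fx=3,fy=3,interpolation=cv2.INTER_CUBIC))
cv2.imwrite('pics/tcrop.png',cv2.resize(T[195:315,160:420],None,fx=3,fy=3,interpolation=cv2.INTER_CUBIC))
```

```text
(no output)
```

View pics/scrop.png

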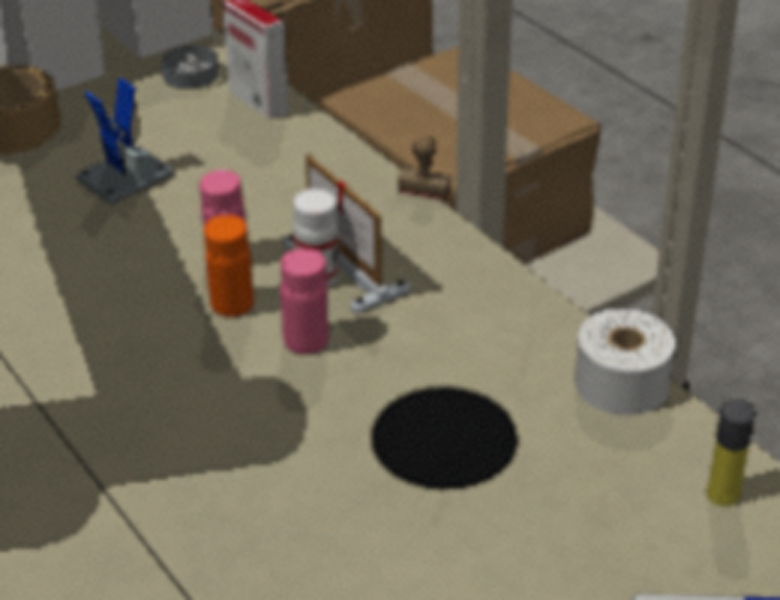

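View pics/tcrop.png

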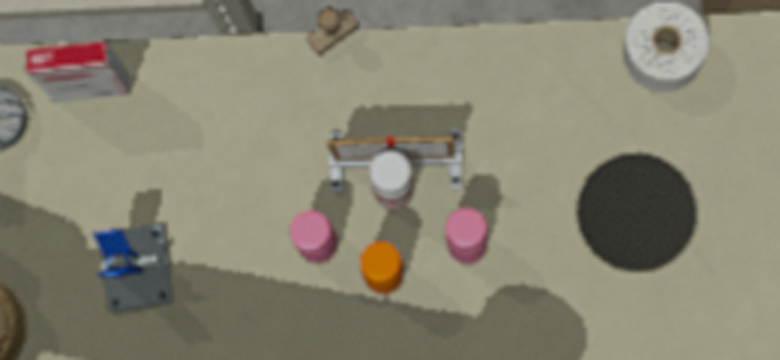

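The white bottle is at about (290,253) in the top view and (295,225) in the scene view, against the card. The pink and orange look-alikes stand around it. The mat is at (372,265) and the clip on its rack at (203,280), both in the top view.

Run:
```python
from h import *
s=eyes.grab_frame('scene');t=eyes.grab_frame('top')
def p(n,a,b): 
    x,e=tri([ray(s,a),ray(t,b)]); print(n,x.round(4),np.round(e,4))
p('mat',(340.2,292),(372.9,264.8)); print(atz(s,(338,295.6),.003),atz(t,(372.5,265.5),.003))
# crops: scene x=190+u/3,y=150+v/3 ; top x=160+u/3,y=195+v/3
S=lambda u,v:(190+u/3,150+v/3); T=lambda u,v:(160+u/3,195+v/3)
p('bottle cap top',S(316,202),T(391,170)); print(atz(s,S(316,202),.088),atz(t,T(391,168),.088))
for nm,ab in dict(pinkL=(S(222,182),T(313,229)),orange=(S(228,228),T(382,260)),pinkR=(S(304,264),T(467,229))).items():
    print(nm,atz(s,ab[0],.088).round(3),atz(t,ab[1],.088).round(3))
p('card',S(342,188),T(390,142)); print(atz(s,S(342,186),.095),atz(t,T(390,140),.095))
print('card ends top',atz(t,T(329,141),.095),atz(t,T(454,141),.095), 'scene',atz(s,S(308,157),.095),atz(s,S(380,215),.095))
p('fin',(227.4,193.3),(201.7,281.7));p('pin',(230.5,193.6),(197.3,283.1));p('jaw',(231.2,204),(199.8,283.9))
print('base corners',[atz(t,T(*c),.01).round(4).tolist() for c in [(103,233),(165,225),(172,300),(110,311)]])
print('base corners s',[atz(s,S(*c),.01).round(4).tolist() for c in [(78,177),(115,197),(172,172)]])
print('handle tips top',[atz(t,T(*c),.1).round(4).tolist() for c in [(113,240),(122,272)]])
```

```text
mat [ 0.4998 -0.2175  0.0139] [0.003 0.003]
[ 0.49799895 -0.21612245  0.003     ] [ 0.49715465 -0.21577175  0.003     ]
bottle cap top [0.5318 0.0203 0.087 ] [0.0007 0.0007]
[0.53182734 0.0189467  0.088     ] [0.53291263 0.02042498 0.088     ]
pinkL [0.481 0.096 0.088] [0.478 0.095 0.088]
orange [0.449 0.031 0.088] [0.446 0.031 0.088]
pinkR [ 0.474 -0.051  0.088] [ 0.472 -0.049  0.088]
card [0.5586 0.0199 0.0913] [0.0014 0.0014]
[0.55882739 0.01759366 0.095     ] [0.55832579 0.02016667 0.095     ]
card ends top [0.55991681 0.07750425 0.095     ] [ 0.5546817  -0.03988415  0.095     ] scene [0.56000372 0.07521307 0.095     ] [ 0.56051594 -0.03891291  0.095     ]
fin [0.4595 0.277  0.0604] [0.0015 0.0015]
pin [0.4658 0.2895 0.0485] [0.0066 0.0066]
jaw [0.4671 0.2911 0.0106] [0.0039 0.0039]
base corners [[0.4976, 0.3087, 0.01], [0.5029, 0.2477, 0.01], [0.4286, 0.2412, 0.01], [0.4204, 0.3016, 0.01]]
base corners s [[0.4214, 0.2941, 0.01], [0.4355, 0.2397, 0.01], [0.5025, 0.2454, 0.01]]
handle tips top [[0.4734, 0.2798, 0.1], [0.443, 0.2713, 0.1]]
```

Run:
```python
from h import *
st=monitor.state();f=eyes.grab_frame('wrist'); print(f['hand_eye'],f['mtx'])
for uv in [(320,240),(320,150),(0,0),(640,0)]: print(uv,atz(f,uv,0.03,st))
q=st['tool_rot'];print(R.from_quat([q[1],q[2],q[3],q[0]]).as_matrix().round(3))
```

```text
[[-5.02084361e-04 -9.59301462e-01 -2.82383522e-01  7.18147375e-02]
 [ 9.99999864e-01 -4.42006274e-04 -2.76457447e-04  1.08241785e-03]
 [ 1.40390745e-04 -2.82383622e-01  9.59301553e-01 -1.43463319e-01]
 [ 0.00000000e+00  0.00000000e+00  0.00000000e+00  1.00000000e+00]] [[352.70238988   0.         323.55230512]
 [  0.         352.70238988 242.09369809]
 [  0.           0.           1.        ]]
(320, 240) [0.21354746 0.58520825 0.03      ]
(320, 150) [0.12907834 0.6121845  0.03      ]
(0, 0) [-0.0728985   0.38892542  0.03      ]
(640, 0) [0.09244192 0.91142777 0.03      ]
[[-0.954  0.301 -0.   ]
 [ 0.301  0.954 -0.   ]
 [ 0.    -0.    -1.   ]]
```

{"api": "step_arm", "payload": {
  "motion": [
    [0.48, -0.6, 0.06, 0, 0, 0.204, 0],
    [0.48, -0.6, 0.06, 0, 0, 0.204, 0],
    [0.48, -0.6, 0.06, 0, 0, 0.204, 0],
    [0.48, -0.6, 0.06, 0, 0, 0.204, 0],
    [0.48, -0.6, 0.06, 0, 0, 0.204, 0],
    [0.48, -0.6, 0.06, 0, 0, 0.204, 0],
    [0.48, -0.6, 0.06, 0, 0, 0.204, 0],
    [0.48, -0.6, 0.06, 0, 0, 0.204, 0],
    [0.48, -0.6, 0.06, 0, 0, 0.204, 0],
    [0.48, -0.6, 0.06, 0, 0, 0.204, 0]
  ]
}}

```text
time: 2.7
tool_pos: [0.4285, 0.2955, 0.2614]
tool_rot: [-0.0, 0.001, 1.0, 0.0]
contact_force: [-0.4, -0.1, -0.1]
gripper_width: 0.995
```

Run:
```python
from h import *
st=monitor.state();f=grab('wrist','w1.png');print(st['tool_pos'],st['tool_rot'],st['time'])
for n in ['rack_fin_top','clip_pin','jaw_a','clip']:
    print(n,[(np.round(d['uv'],1).tolist(),round(d['p'],2)) for d in eyes.pinpoint(n,'wrist')[:4]])
```

```text
[0.42847491 0.29553882 0.26140654] [-6.92626532e-05  8.74288213e-04  9.99999578e-01  2.72457391e-04] 2.7
rack_fin_top [([308.7, 245.8], 0.88)]
clip_pin [([311.3, 243.3], 0.59)]
jaw_a [([311.4, 232.4], 0.64), ([313.3, 234.5], 0.63)]
clip [([316.1, 244.4], 0.86), ([105.9, 284.6], 0.58)]
```

View pics/w1.png

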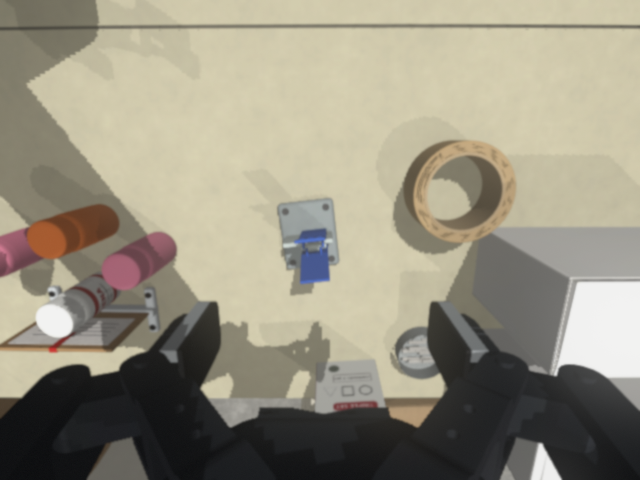

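The wrist view shows the rack base at about (308,232) with the blue clip at (314,255). The white bottle's cap is at (57,317) and the card lies behind it.

Run:
```python
import cv2
I=cv2.imread('pics/w1.png')
cv2.imwrite('pics/w1c.png',cv2.resize(I[190:300,260:370],None,fx=5,fy=5,interpolation=cv2.INTER_CUBIC))
cv2.imwrite('pics/w1d.png',cv2.resize(I[190:370,0:200],None,fx=3.3,fy=3.3,interpolation=cv2.INTER_CUBIC))
```

```text
(no output)
```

View pics/w1c.png

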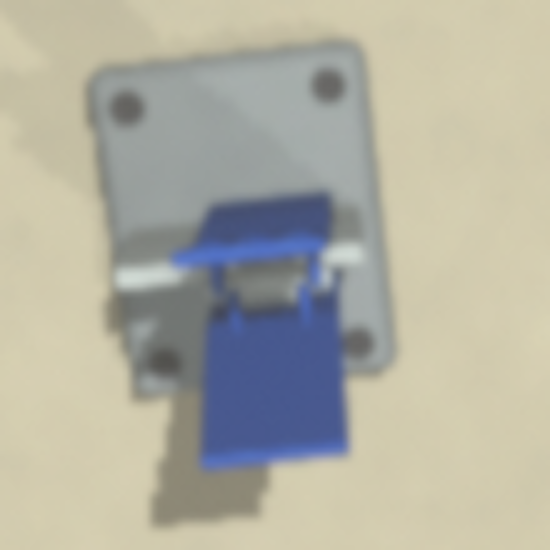

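View pics/w1d.png

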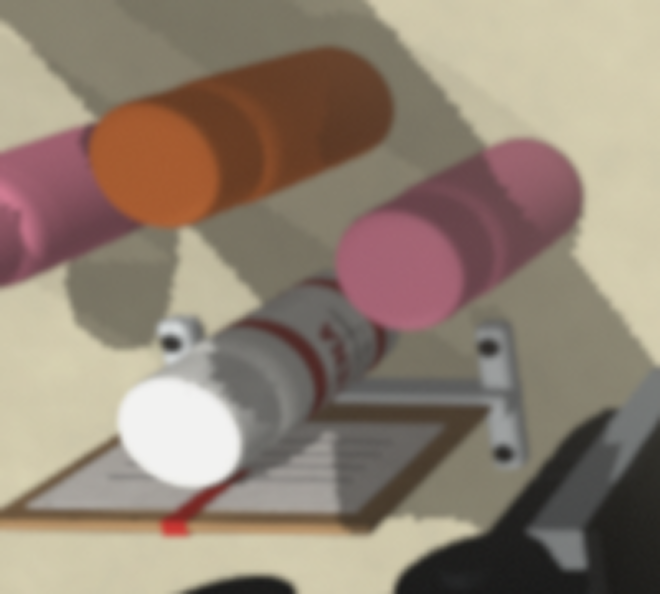

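Run:
```python
from h import *
st=monitor.state();f=eyes.grab_frame('wrist')
C=lambda u,v:(260+u/5,190+v/5); D=lambda u,v:(u/3.3,190+v/3.3)
print('base',[atz(f,C(*c),.01,st).round(4).tolist() for c in [(90,70),(362,40),(395,372),(138,398)]])
print('fin ends',[atz(f,C(*c),.042,st).round(4).tolist() for c in [(118,278),(362,252)]])
for z in (.095,.1,.105): print('tips',z,[atz(f,C(*c),z,st).round(4).tolist() for c in [(178,258),(328,240),(203,463),(347,448)]])
print('card',[atz(f,D(*c),.095,st).round(4).tolist() for c in [(0,528),(370,528),(176,526)]])
print('cap',atz(f,D(181,430),.088,st).round(4))
print('feet(.01)',[atz(f,D(*c),.01,st).round(4).tolist() for c in [(488,322),(507,466)]])
```

```text
base [[0.4271, 0.2464, 0.01], [0.4202, 0.3078, 0.01], [0.4995, 0.3164, 0.01], [0.5062, 0.2551, 0.01]]
fin ends [[0.4665, 0.255, 0.042], [0.4606, 0.3074, 0.042]]
tips 0.095 [[0.4465, 0.2724, 0.095], [0.443, 0.2998, 0.095], [0.4869, 0.2763, 0.095], [0.4838, 0.3035, 0.095]]
tips 0.1 [[0.445, 0.2728, 0.1], [0.4416, 0.2998, 0.1], [0.4848, 0.2766, 0.1], [0.4818, 0.3034, 0.1]]
tips 0.105 [[0.4436, 0.2732, 0.105], [0.4402, 0.2997, 0.105], [0.4827, 0.277, 0.105], [0.4797, 0.3033, 0.105]]
card [[0.5616, -0.0303, 0.095], [0.5609, 0.0846, 0.095], [0.5605, 0.0247, 0.095]]
cap [0.5315 0.0275 0.088 ]
feet(.01) [[0.5299, 0.0846, 0.01], [0.5896, 0.0835, 0.01]]
```

Run:
```python
from h import *
s=eyes.grab_frame('scene');t=eyes.grab_frame('top')
P=[[.427,.2464,.01],[.4202,.3078,.01],[.4995,.3164,.01],[.5062,.2551,.01],[.4665,.255,.042],[.4606,.3074,.042],[.5616,-.0303,.095],[.5609,.0846,.095],[.5605,.0247,.095]]
for f,c,x0,y0,n in((s,'scene',190,150,'os.png'),(t,'top',160,195,'ot.png')):
    I=cv2.cvtColor(f['pixels'],cv2.COLOR_RGB2BGR)[y0:y0+(200 if c=='scene' else 120),x0:x0+200]
    I=cv2.resize(I,None,fx=4,fy=4,interpolation=cv2.INTER_CUBIC)[:600]
    for q in proj(f,P): 
        u=((q-[x0,y0]+.5)*4).astype(int); cv2.drawMarker(I,tuple(int(v) for v in u),(0,255,0),0,8,1)
    cv2.imwrite('pics/'+n,I)
```

```text
(no output)
```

View pics/ot.png

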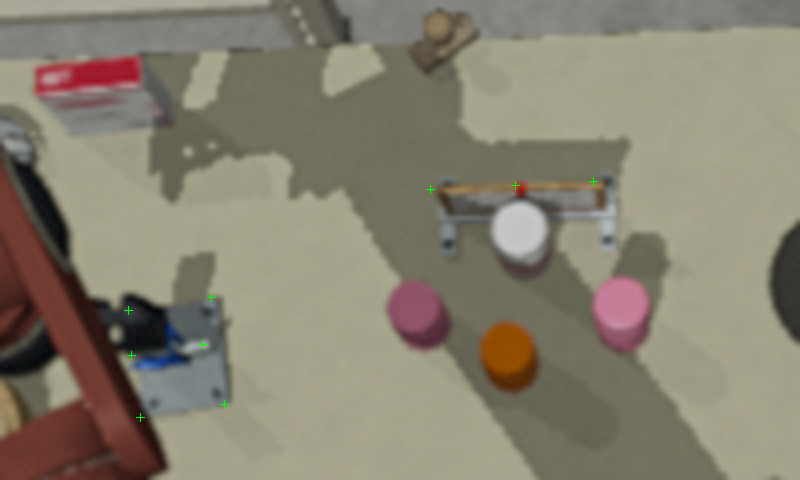

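View pics/os.png

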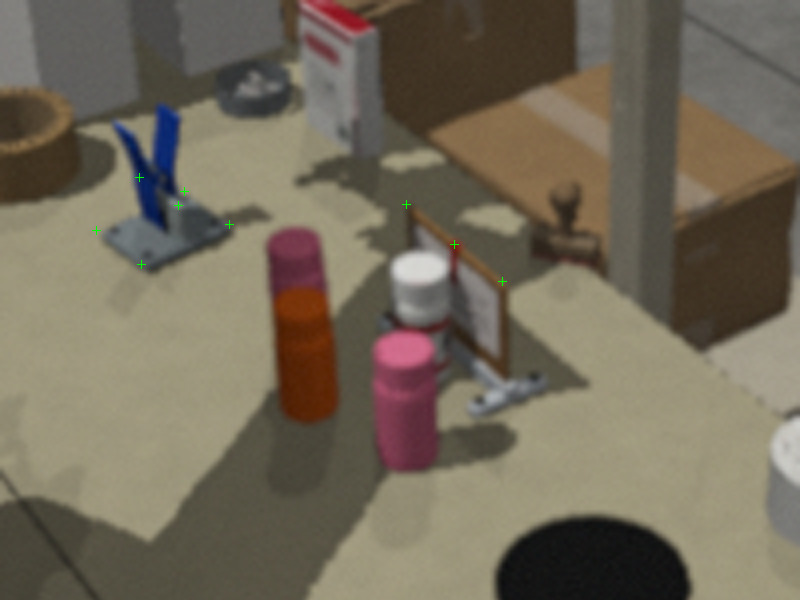

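{"api": "step_arm", "payload": {
  "motion": [
    [0.208, -0.544, -0.1, 0, 0, 0, 0],
    [0.208, -0.544, -0.1, 0, 0, 0, 0],
    [0.208, -0.544, -0.1, 0, 0, 0, 0],
    [0.208, -0.544, -0.1, 0, 0, 0, 0],
    [0.208, -0.544, -0.1, 0, 0, 0, 0],
    [0.208, -0.544, -0.1, 0, 0, 0, 0],
    [0.208, -0.544, -0.1, 0, 0, 0, 0],
    [0.208, -0.544, -0.1, 0, 0, 0, 0]
  ]
}}

```text
time: 3.9
tool_pos: [0.5321, 0.0236, 0.2109]
tool_rot: [-0.001, 0.001, 1.0, 0.0]
contact_force: [-0.0, 0.4, 1.5]
gripper_width: 0.999
```

Run:
```python
from h import *
st=monitor.state();f=grab('wrist','w2.png');print(st['tool_pos'],st['tool_rot'],st['time'])
t=grab('top','t2.png')
for n in ['bottle_mid','card_top','bottle']:
    print(n,[(np.round(d['uv'],1).tolist(),round(d['p'],2)) for d in eyes.pinpoint(n,'wrist')[:4]])
```

```text
[0.53208894 0.02357761 0.21092263] [-5.00263434e-04  7.11193040e-04  9.99999574e-01  3.11112671e-04] 3.9
bottle_mid [([412.2, 167.8], 0.77), ([239.6, 154.7], 0.7), ([325.2, 221.2], 0.66)]
card_top [([320.2, 274.5], 0.79)]
bottle [([337.1, 126.2], 0.95), ([400.3, 162.2], 0.79), ([323.9, 210.4], 0.78), ([251.3, 151.5], 0.59)]
```

View pics/w2.png

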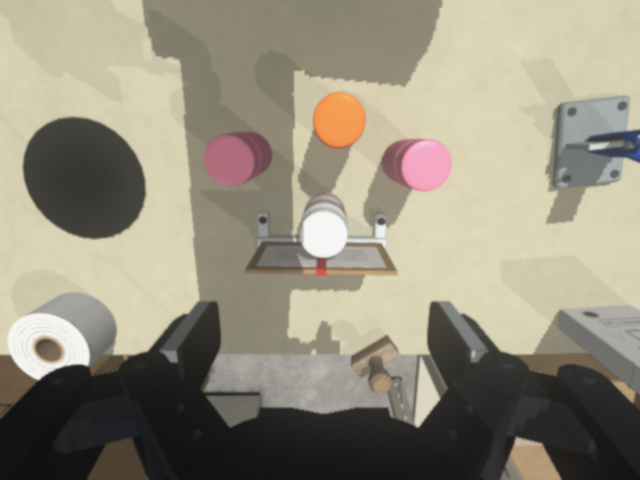

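The cap centre is at (324,231), the card's top edge runs from (246,271) to (397,273), and the red mark is at (321,272).

Run:
```python
from h import *
st=monitor.state();f=eyes.grab_frame('wrist')
I=cv2.imread('pics/w2.png');cv2.imwrite('pics/w2c.png',cv2.resize(I[90:290,190:460],None,fx=2.96,fy=2.96,interpolation=cv2.INTER_CUBIC))
print('cap',atz(f,(324,231),.088,st).round(4))
print('card',[atz(f,c,.095,st).round(4).tolist() for c in [(246,271),(397,273),(321.5,272)]])
print('mat',atz(f,(84,177),.003,st).round(4))
print('fin base',[atz(f,c,.01,st).round(4).tolist() for c in [(556,103),(628,97)]])
t=eyes.grab_frame('top')
print('orange', atz(f,(339.5,119),.088,st).round(4))
# tool marker in top
print('tcp in top',proj(t,st['tool_pos']))
```

```text
cap [0.5303 0.0267 0.088 ]
card [[0.5612, -0.0348, 0.095], [0.5626, 0.0844, 0.095], [0.5619, 0.0247, 0.095]]
mat [ 0.4976 -0.2113  0.003 ]
fin base [[0.4287, 0.2396, 0.01], [0.4231, 0.3052, 0.01]]
orange [0.4473 0.0376 0.088 ]
tcp in top [[285.60473936 241.29686552]]
```

View pics/w2c.png

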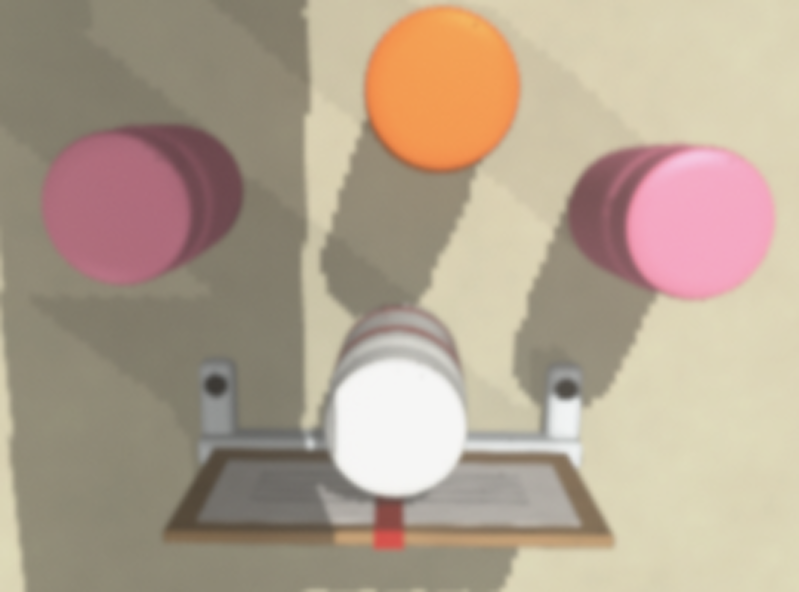

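Run:
```python
import cv2
I=cv2.imread('pics/t2.png');cv2.imwrite('pics/t2c.png',cv2.resize(I[190:330,210:380],None,fx=4,fy=4,interpolation=cv2.INTER_CUBIC))
```

```text
(no output)
```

View pics/t2c.png

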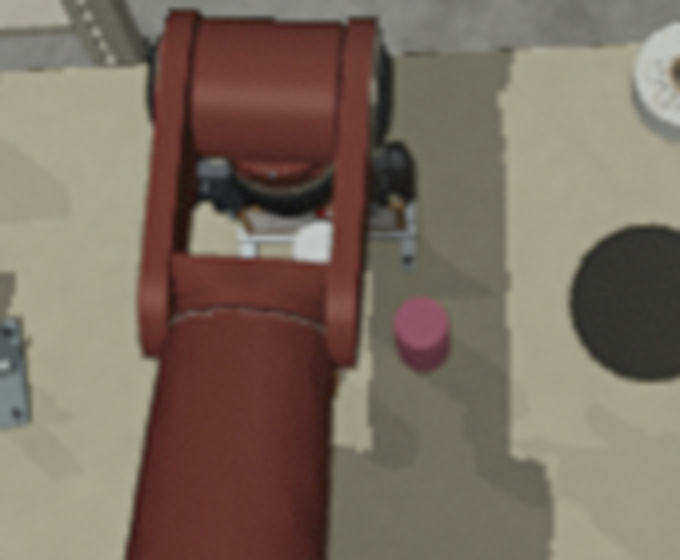

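{"api": "step_arm", "payload": {
  "motion": [
    [0, 0, -0.09, 0, 0, 0, 0],
    [0, 0, -0.18, 0, 0, 0, 0],
    [0, 0, -0.18, 0, 0, 0, 0],
    [0, 0, -0.18, 0, 0, 0, 0]
  ]
}}

```text
time: 4.65
tool_pos: [0.5317, 0.0244, 0.1213]
tool_rot: [-0.001, -0.0, 1.0, 0.0]
contact_force: [0.3, -0.3, 0.9]
gripper_width: 0.997
```

Run:
```python
from h import *
st=monitor.state();f=grab('wrist','w3.png');print(st['tool_pos'],st['tool_rot'],st['time'])
I=cv2.imread('pics/w3.png')
g=cv2.cvtColor(I,cv2.COLOR_BGR2HSV)
```

```text
[0.53170925 0.02441955 0.12130085] [-7.73176798e-04 -4.58866253e-04  9.99999594e-01  6.79290618e-05] 4.65
```

View pics/w3.png

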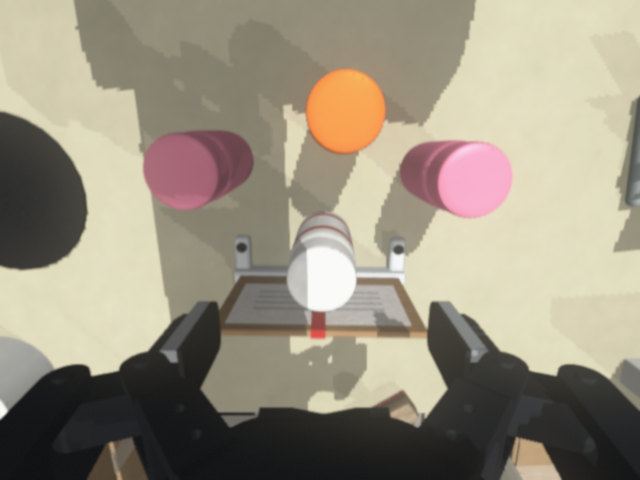

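Run:
```python
from h import *
st=monitor.state();f=eyes.grab_frame('wrist')
print('cap',atz(f,(321.5,278),.088,st).round(4))
print('card',[atz(f,c,.095,st).round(4).tolist() for c in [(217,338),(427,336.5),(318.3,337)]])
print('feet',[atz(f,c,.01,st).round(4).tolist() for c in [(241.5,247),(398,249)]])
print('pads tips',[atz(f,c,st['tool_pos'][2]+.013,st).round(4).tolist() for c in [(205,303),(441,303)]])
print('orange',atz(f,(346,111),.088,st).round(4))
```

```text
cap [0.5348 0.024  0.088 ]
card [[0.5677, -0.0338, 0.095], [0.5667, 0.0823, 0.095], [0.567, 0.0222, 0.095]]
feet [[0.5415, -0.0374, 0.01], [0.5431, 0.082, 0.01]]
pads tips [[0.5259, -0.0231, 0.1363], [0.5259, 0.0729, 0.1363]]
orange [0.4493 0.0358 0.088 ]
```

```bash
cat > cal.py <<'E'
from h import *
from scipy.optimize import least_squares
s=eyes.grab_frame('scene');t=eyes.grab_frame('top');w=eyes.grab_frame('wrist')
poses=[([0.42847491,0.29553882,0.26140654],[-6.92626532e-05,8.74288213e-04,9.99999578e-01,2.72457391e-04]),
([0.53208894,0.02357761,0.21092263],[-5.00263434e-04,7.11193040e-04,9.99999574e-01,3.11112671e-04]),
([0.53170925,0.02441955,0.12130085],[-7.73176798e-04,-4.58866253e-04,9.99999594e-01,6.79290618e-05])]
C=lambda u,v:(260+u/5-.4,190+v/5-.4); D=lambda u,v:(u/3.3-.35,190+v/3.3-.35)
S=lambda u,v:(190+u/3-.33,150+v/3-.33); T=lambda u,v:(160+u/3-.33,195+v/3-.33)
Z=dict(cap=.088,cL=.095,cR=.095,mark=.095,mat=.003,or_=.088,pL=.088,pR=.088,b1=.01,b2=.01,b3=.01,b4=.01)
P0=dict(cap=(.532,.02),cL=(.56,.078),cR=(.556,-.04),mark=(.559,.02),mat=(.498,-.216),or_=(.448,.031),pL=(.479,.0955),pR=(.473,-.05),b1=(.427,.243),b2=(.42,.302),b3=(.4985,.31),b4=(.504,.248))
obs={0:dict(cap=D(181,430),cL=D(370,528),mark=D(176,526),b1=C(90,70),b2=C(362,40),b3=C(395,372),b4=C(138,398)),
1:dict(cap=(324,231),cL=(397,273),cR=(246,271),mark=(321.5,272),mat=(84,177),or_=(339.5,119),pL=(426.5,165),pR=(229.5,160.3),b1=(556,103),b2=(628,97)),
2:dict(cap=(321.5,278),cL=(427,336.5),cR=(217,338),mark=(318.3,337),or_=(346,111),pL=(475,179),pR=(181,170)),
's':dict(cap=S(316,202),cL=S(308,157),cR=S(380,215),mark=S(342,186),mat=(338,295.6),or_=S(228,228),pL=S(222,182),pR=S(304,264),b2=S(78,177),b1=S(115,197),b4=S(172,172)),
't':dict(cap=T(391,169),cL=T(329,141),cR=T(454,141),mark=T(390,140),mat=(372.5,265.5),or_=T(382,260),pL=T(313,229),pR=T(467,229),b3=T(103,233),b4=T(165,225),b1=T(172,300),b2=T(110,311))}
N=list(Z)
H0=np.array(w['hand_eye'])
def hand(h):
    H=H0.copy(); H[:3,:3]=R.from_rotvec(h[:3]).as_matrix()@H0[:3,:3]; H[:3,3]+=h[3:]; return H
def res(x,usef=True):
    H=hand(x[:6]); pts={n:np.array([x[6+2*i],x[7+2*i],Z[n]]) for i,n in enumerate(N)}
    r=list(x[:3]/.02)+list(x[3:6]/.002)
    for k,o in obs.items():
        for n,uv in o.items():
            if k in('s','t'):
                q=proj(s if k=='s' else t,pts[n])[0]; r+=list((q-uv)/.7)
            else:
                st=dict(tool_pos=np.array(poses[k][0]),tool_rot=poses[k][1]); f=dict(w,hand_eye=H)
                r+=list((proj(f,pts[n],st)[0]-uv)/1.)
    return np.array(r)
if __name__=='__main__':
    x0=np.r_[np.zeros(6),np.concatenate([P0[n] for n in N])]
    sol=least_squares(res,x0,loss='soft_l1')
    print('cost',sol.cost, 'he rot(deg)',np.degrees(sol.x[:3]).round(2),'t mm',(sol.x[3:6]*1e3).round(2))
    for i,n in enumerate(N): print(n,sol.x[6+2*i:8+2*i].round(4))
    r=res(sol.x)[6:];j=0
    for k,o in obs.items():
        print(k,{n:(r[j+2*m:j+2*m+2]).round(1).tolist() for m,n in enumerate(o)}); j+=2*len(o)
    np.save('he.npy',hand(sol.x[:6]))
E
python3 cal.py
```

```text
cost 37.74194730112548 he rot(deg) [-0.02 -0.24 -0.15] t mm [ 1.94 -3.73 -0.04]
cap [0.5313 0.0211]
cL [0.5619 0.0787]
cR [ 0.5613 -0.037 ]
mark [0.5611 0.0193]
mat [ 0.4968 -0.2159]
or_ [0.4466 0.0323]
pL [0.4783 0.0972]
pR [ 0.4743 -0.0486]
b1 [0.4285 0.2396]
b2 [0.4222 0.3009]
b3 [0.4999 0.3108]
b4 [0.5054 0.2496]
0 {'cap': [-0.5, -0.5], 'cL': [0.1, 0.4], 'mark': [0.6, 0.2], 'b1': [-1.4, 0.8], 'b2': [-1.7, 1.3], 'b3': [-0.3, -0.3], 'b4': [-0.2, -1.2]}
1 {'cap': [-0.5, 2.6], 'cL': [-0.6, 0.5], 'cR': [3.8, 1.7], 'mark': [-0.4, 0.6], 'mat': [-0.1, 0.4], 'or_': [-0.3, 0.3], 'pL': [-0.3, -0.3], 'pR': [-0.5, -1.2], 'b1': [5.7, 0.4], 'b2': [1.2, -0.6]}
2 {'cap': [0.6, -0.1], 'cL': [0.3, -1.3], 'cR': [-1.6, -4.3], 'mark': [0.2, -3.2], 'or_': [0.2, 0.0], 'pL': [0.0, 0.5], 'pR': [0.3, 0.4]}
s {'cap': [-0.4, 0.0], 'cL': [0.3, -0.6], 'cR': [0.2, -0.2], 'mark': [1.0, -0.3], 'mat': [-0.6, 0.2], 'or_': [-1.0, 0.5], 'pL': [-0.9, 0.5], 'pR': [-0.3, -0.4], 'b2': [-0.6, -1.1], 'b1': [-2.5, 1.6], 'b4': [0.7, -0.9]}
t {'cap': [0.1, 0.8], 'cL': [-0.1, -0.5], 'cR': [-1.1, -2.7], 'mark': [0.9, -0.9], 'mat': [0.1, 0.2], 'or_': [0.0, 0.1], 'pL': [-0.7, 0.3], 'pR': [0.4, -0.9], 'b3': [-0.6, -0.6], 'b4': [-0.4, -0.7], 'b1': [1.2, 0.4], 'b2': [0.8, -0.4]}
```

{"api": "step_arm", "payload": {
  "motion": [
    [0, -0.004, -0.06, 0, 0, 0, 0],
    [0, -0.004, -0.12, 0, 0, 0, 0],
    [0, -0.004, -0.17, 0, 0, 0, 0],
    [0, -0.004, -0.17, 0, 0, 0, 0],
    [0, -0.004, -0.17, 0, 0, 0, 60],
    [0, -0.004, -0.17, 0, 0, 0, 100],
    [0, -0.004, -0.17, 0, 0, 0, 160],
    [0, -0.004, -0.17, 0, 0, 0, 160],
    [0, -0.004, -0.17, 0, 0, 0, 160],
    [0, -0.004, -0.17, 0, 0, 0, 160]
  ]
}}

```text
time: 5.9
tool_pos: [0.5339, 0.0221, 0.0387]
tool_rot: [0.002, -0.0, 1.0, 0.0]
contact_force: [-0.4, 1.8, 6.6]
gripper_width: 0.447
```

Run:
```python
from h import *
st=monitor.state();f=grab('wrist','w4.png');print(st['tool_pos'],st['contact_force'],st['gripper_width'])
grab('scene','s4.png')
```

```text
[0.53392376 0.02211852 0.03867005] [-0.44631356  1.80484826  6.62004802] 0.44695262445058787
```

View pics/w4.png

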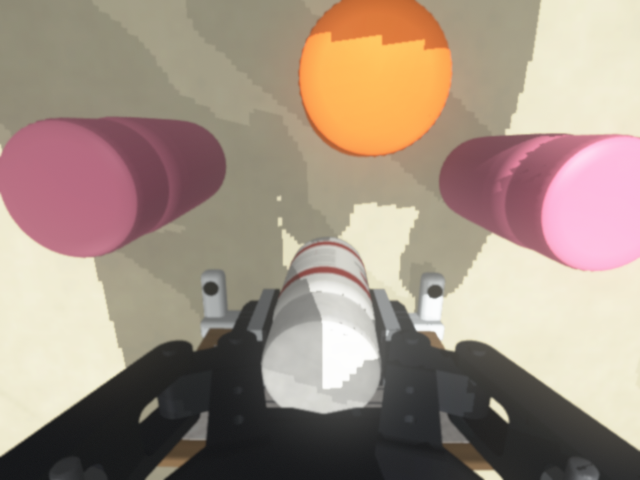

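{"api": "step_arm", "payload": {
  "motion": [
    [0, 0, 0.05, 0, 0, 0, 160],
    [0, 0, 0.12, 0, 0, 0, 160],
    [0, 0, 0.2, 0, 0, 0, 160],
    [0, -0.06, 0.24, 0, 0, 0, 160],
    [-0.02, -0.14, 0.24, 0, 0, 0, 160],
    [-0.04, -0.23, 0.24, 0, 0, 0, 160],
    [-0.06, -0.32, 0.24, 0, 0, 0, 160],
    [-0.07, -0.4, 0.24, 0, 0, 0, 160],
    [-0.07, -0.474, 0.2, 0, 0, 0, 160],
    [-0.07, -0.474, 0.14, 0, 0, 0, 160]
  ]
}}

```text
time: 7.0
tool_pos: [0.4987, -0.2203, 0.109]
tool_rot: [0.003, 0.002, 1.0, -0.003]
contact_force: [0.7, 0.5, -0.2]
gripper_width: 0.444
```

Run:
```python
from h import *
st=monitor.state();f=grab('wrist','w5.png');print(st['tool_pos'],st['contact_force'],st['gripper_width'])
I=cv2.cvtColor(grab('scene')['pixels'],cv2.COLOR_RGB2BGR);cv2.imwrite('pics/s5.png',cv2.resize(I[170:350,200:440],None,fx=3,fy=3))
```

```text
[ 0.4986553  -0.22027019  0.1089968 ] [ 0.67981079  0.51751153 -0.24804765] 0.44404747097770164
```

View pics/s5.png

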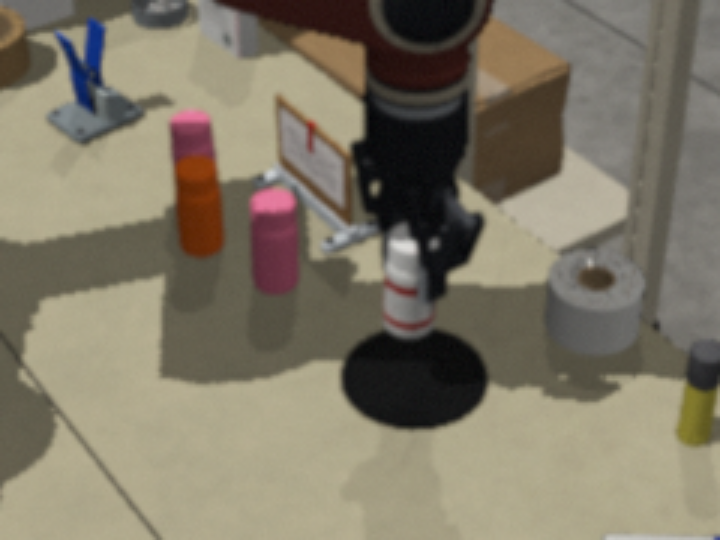

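View pics/w5.png

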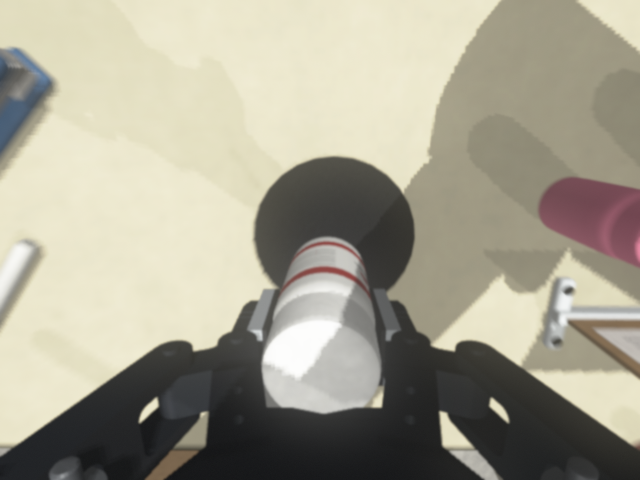

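{"api": "step_arm", "payload": {
  "motion": [
    [0, 0, -0.04, 0, 0, 0, 160],
    [0, 0, -0.09, 0, 0, 0, 160],
    [0, 0, -0.12, 0, 0, 0, 160],
    [0, 0, -0.128, 0, 0, 0, 160],
    [0, 0, -0.128, 0, 0, 0, 160],
    [0, 0, -0.128, 0, 0, 0, 160]
  ]
}}

```text
time: 7.7
tool_pos: [0.498, -0.2152, 0.0435]
tool_rot: [0.001, -0.0, 1.0, -0.001]
contact_force: [0.4, 0.1, -1.1]
gripper_width: 0.445
```

{"api": "step_arm", "payload": {
  "motion": [
    [0, 0, -0.004, 0, 0, 0, 160],
    [0, 0, -0.007, 0, 0, 0, 160],
    [0, 0, -0.007, 0, 0, 0, 160]
  ]
}}

```text
time: 8.0
tool_pos: [0.4985, -0.2155, 0.0416]
tool_rot: [0.001, -0.0, 1.0, -0.0]
contact_force: [-2.1, 2.9, 9.4]
gripper_width: 0.45
```

Contact with the mat at about 9 N. I'll release gently and rise.

{"api": "step_arm", "payload": {
  "motion": [
    [0, 0, 0.002, 0, 0, 0, 130],
    [0, 0, 0.002, 0, 0, 0, 100],
    [0, 0, 0.002, 0, 0, 0, 50],
    [0, 0, 0.002, 0, 0, 0, 0],
    [0, 0, 0.002, 0, 0, 0, 0],
    [0, 0, 0.04, 0, 0, 0, 0],
    [0, 0, 0.11, 0, 0, 0, 0],
    [0, 0, 0.2, 0, 0, 0, 0],
    [0, 0, 0.3, 0, 0, 0, 0],
    [0, 0, 0.36, 0, 0, 0, 0]
  ]
}}

```text
time: 9.0
tool_pos: [0.4983, -0.2157, 0.2234]
tool_rot: [0.002, -0.0, 1.0, -0.001]
contact_force: [1.2, -0.6, 0.1]
gripper_width: 1.002
```

Run:
```python
from h import *
st=monitor.state();f=grab('wrist','w6.png');print(st['tool_pos'],st['contact_force'],st['gripper_width'])
```

```text
[ 0.49828658 -0.21570228  0.22336562] [ 1.15198862 -0.6421974   0.11273622] 1.0022302233138252
```

View pics/w6.png

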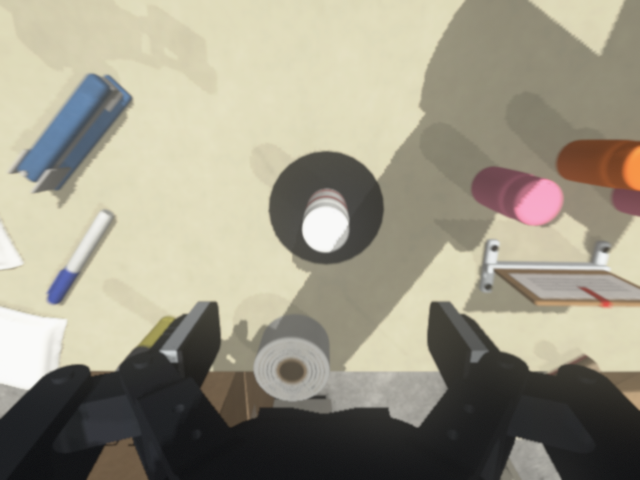

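Run:
```python
from h import *
st=monitor.state();f=eyes.grab_frame('wrist')
I=cv2.cvtColor(f['pixels'],cv2.COLOR_RGB2GRAY)
m=(I>170).astype(np.uint8); m[:180]=0;m[255:]=0;m[:,:300]=0;m[:,352:]=0
x,y,w,h=cv2.boundingRect(m);print(x,y,w,h)
cv2.imwrite('pics/c6.png',cv2.resize(cv2.cvtColor(f['pixels'],cv2.COLOR_RGB2BGR)[170:270,280:380],None,fx=5,fy=5))
print(atz(f,(326,228),.091,st),st['tool_pos'])
```

```text
305 188 45 59
[ 0.5009916  -0.21483335  0.091     ] [ 0.50028791 -0.21685936  0.22851036]
```

View pics/c6.png

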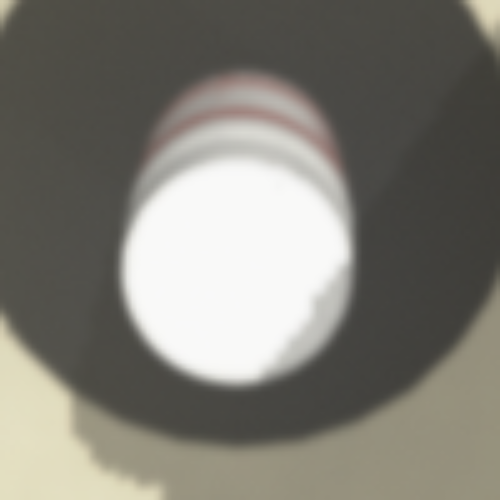

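{"api": "step_arm", "payload": {
  "motion": [
    [-0.07, 0.99, 0.04, 0, 0, -0.973, 0],
    [-0.07, 0.99, 0.04, 0, 0, -0.973, 0],
    [-0.07, 0.99, 0.04, 0, 0, -0.973, 0],
    [-0.07, 0.99, 0.04, 0, 0, -0.973, 0],
    [-0.07, 0.99, 0.04, 0, 0, -0.973, 0],
    [-0.07, 0.99, 0.04, 0, 0, -0.973, 0],
    [-0.07, 0.99, 0.04, 0, 0, -0.973, 0],
    [-0.07, 0.99, 0.04, 0, 0, -0.973, 0],
    [-0.07, 0.99, 0.04, 0, 0, -0.973, 0],
    [-0.07, 0.99, 0.04, 0, 0, -0.973, 0]
  ]
}}

```text
time: 10.1
tool_pos: [0.4655, 0.2314, 0.2354]
tool_rot: [-0.0, 0.623, 0.783, -0.001]
contact_force: [0.8, 0.3, -0.4]
gripper_width: 1.0
```

Run:
```python
from h import *
st=monitor.state();print(st['tool_pos'],R.from_quat(np.roll(st['tool_rot'],-1)).as_matrix().round(3).tolist())
for i in range(4): eyes.grab_frame('wrist')
st=monitor.state();f=grab('wrist','w7.png');print(st['tool_pos'],R.from_quat(np.roll(st['tool_rot'],-1)).as_matrix().round(3).tolist(),st['joint_pos'].round(2))
```

```text
[0.46551735 0.23141257 0.23543796] [[-0.225, 0.974, -0.002], [0.974, 0.225, -0.001], [-0.0, -0.002, -1.0]]
[0.46571096 0.23035803 0.23536549] [[-0.233, 0.972, -0.002], [0.972, 0.233, -0.001], [-0.001, -0.002, -1.0]] [ 0.32 -0.2   1.85 -0.    1.5   0.08]
```

View pics/w7.png

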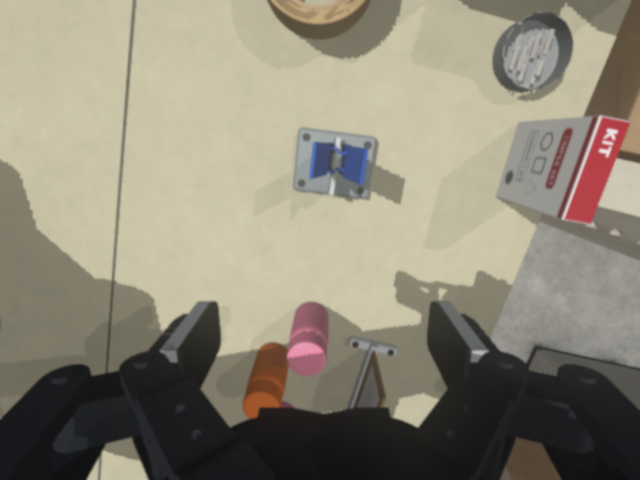

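{"api": "step_arm", "payload": {
  "motion": [
    [-0.005, 0.108, -0.07, 0, 0, -0.083, 0],
    [-0.005, 0.108, -0.07, 0, 0, -0.083, 0],
    [-0.005, 0.108, -0.07, 0, 0, -0.083, 0],
    [-0.005, 0.108, -0.07, 0, 0, -0.083, 0],
    [-0.005, 0.108, -0.07, 0, 0, -0.083, 0]
  ]
}}

```text
time: 10.85
tool_pos: [0.4648, 0.2828, 0.2029]
tool_rot: [0.001, 0.668, 0.744, 0.001]
contact_force: [-0.5, -0.2, -0.8]
gripper_width: 1.003
```

Run:
```python
from h import *
for i in range(2): eyes.grab_frame('wrist')
st=monitor.state();f=grab('wrist','w8.png');print(st['tool_pos'],R.from_quat(np.roll(st['tool_rot'],-1)).as_matrix().round(3).tolist(),st['joint_pos'].round(2))
I=cv2.imread('pics/w8.png');cv2.imwrite('pics/w8c.png',cv2.resize(I[140:320,230:410],None,fx=4,fy=4,interpolation=cv2.INTER_CUBIC)[:600])
for n in ['rack_fin_top','clip_pin']:
    print(n,[(np.round(d['uv'],1).tolist(),round(d['p'],2)) for d in eyes.pinpoint(n,'wrist')[:4]])
```

```text
[0.4647485  0.28308605 0.20299547] [[-0.106, 0.994, 0.002], [0.994, 0.106, 0.001], [0.0, 0.002, -1.0]] [ 0.41 -0.12  1.83 -0.    1.43  0.3 ]
rack_fin_top [([325.6, 229.0], 0.67)]
clip_pin [([321.4, 219.8], 0.69)]
```

View pics/w8.png

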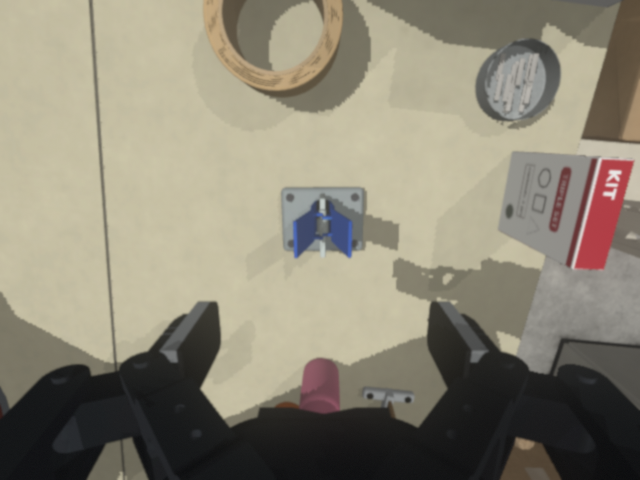

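View pics/w8c.png

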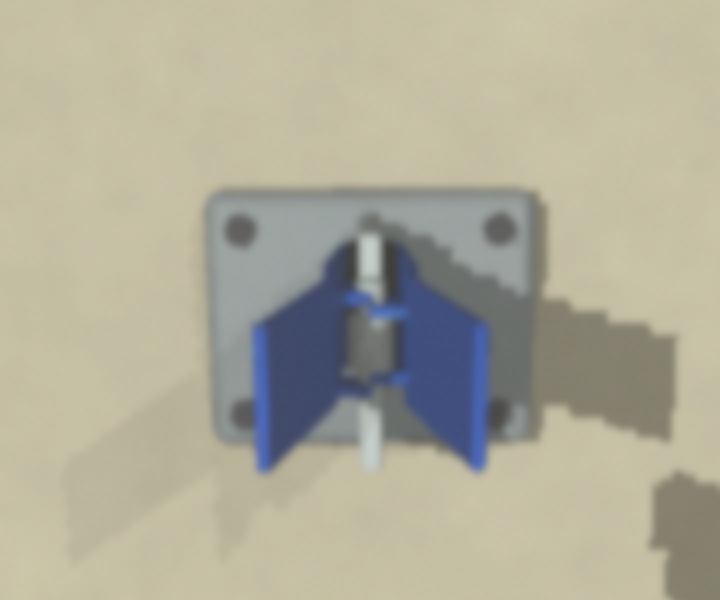

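Run:
```python
from h import *
st=monitor.state();f=eyes.grab_frame('wrist');C=lambda u,v:(230+u/4-.4,140+v/4-.4)
rot=R.from_quat(np.roll(st['tool_rot'],-1)).as_matrix()
def rel(u,v,z): p=atz(f,C(u,v),z,st); return p.round(4), (rot.T@(p-st['tool_pos'])).round(4)
for z in(.098,.1,.102):print('L',z,rel(255,398,z),'R',rel(488,398,z),'c',rel(371,398,z))
print('fin',rel(371,238,.042),rel(372,472,.042))
print('base',[rel(*c,.01)[1].tolist() for c in[(207,192),(537,192),(540,440),(213,440)]])
```

```text
L 0.098 (array([0.4427, 0.2832, 0.098 ]), array([ 0.0021, -0.0217,  0.1045])) R (array([0.4851, 0.2877, 0.098 ]), array([0.002 , 0.0209, 0.1046])) c (array([0.4638, 0.2855, 0.098 ]), array([ 0.002 , -0.0005,  0.1045]))
L 0.1 (array([0.4428, 0.2838, 0.1   ]), array([ 0.0026, -0.0215,  0.1025])) R (array([0.4848, 0.2883, 0.1   ]), array([0.0026, 0.0207, 0.1026])) c (array([0.4637, 0.286 , 0.1   ]), array([ 0.0026, -0.0005,  0.1025]))
L 0.102 (array([0.4429, 0.2844, 0.102 ]), array([ 0.0032, -0.0214,  0.1005])) R (array([0.4846, 0.2888, 0.102 ]), array([0.0032, 0.0206, 0.1006])) c (array([0.4637, 0.2866, 0.102 ]), array([ 0.0032, -0.0005,  0.1005]))
fin (array([0.4615, 0.3054, 0.042 ]), array([ 0.0221, -0.0007,  0.1605])) (array([0.4674, 0.2522, 0.042 ]), array([-0.0315, -0.0005,  0.1605]))
base [[0.0278, -0.0397, 0.1925], [0.0278, 0.0386, 0.1926], [-0.034, 0.0414, 0.1926], [-0.034, -0.0404, 0.1925]]
```

{"api": "step_arm", "payload": {
  "motion": [
    [-0.004, 0.004, -0.07, 0, 0, 0, 0],
    [-0.004, 0.004, -0.15, 0, 0, 0, 0],
    [-0.004, 0.004, -0.22, 0, 0, 0, 0],
    [-0.004, 0.004, -0.262, 0, 0, 0, 0],
    [-0.004, 0.004, -0.262, 0, 0, 0, 0],
    [-0.004, 0.004, -0.262, 0, 0, 0, 0],
    [-0.004, 0.004, -0.262, 0, 0, 0, 0]
  ]
}}

```text
time: 11.85
tool_pos: [0.4635, 0.2865, 0.0731]
tool_rot: [0.001, 0.668, 0.744, 0.002]
contact_force: [-0.0, -0.1, -0.2]
gripper_width: 1.003
```

Run:
```python
from h import *
st=monitor.state();f=grab('wrist','w9.png');print(st['tool_pos'],R.from_quat(np.roll(st['tool_rot'],-1)).as_matrix().round(3).tolist(),st['contact_force'])
```

```text
[0.46347902 0.28649956 0.07309492] [[-0.107, 0.994, 0.003], [0.994, 0.107, 0.001], [0.001, 0.004, -1.0]] [-0.01314336 -0.13005858 -0.16315668]
```

View pics/w9.png

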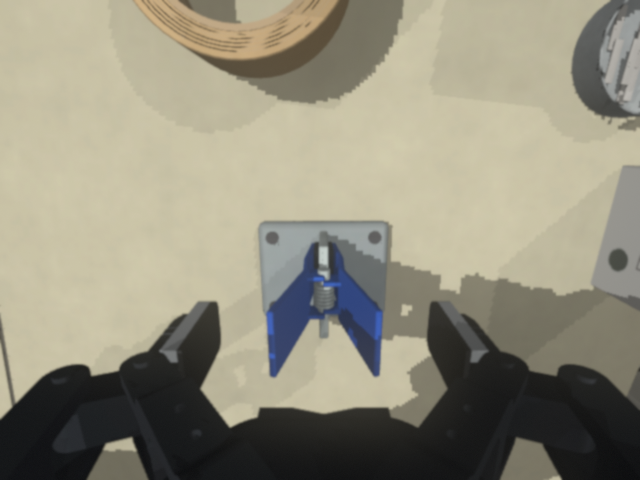

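Run:
```python
from h import *
st=monitor.state();f=eyes.grab_frame('wrist')
rot=R.from_quat(np.roll(st['tool_rot'],-1)).as_matrix()
for c in [(267,312),(273,376),(381,310),(379,376)]:
  for z in(.1,): print(c,(rot.T@(atz(f,c,z,st)-st['tool_pos'])).round(4))
I=cv2.imread('pics/w9.png');cv2.imwrite('pics/w9c.png',cv2.resize(I[210:410,120:520],None,fx=2,fy=2,interpolation=cv2.INTER_CUBIC))
# where pad at tool y=+-.0425, z=-.019-.013, x=+-.011 would appear
for z in (-.05,-.032,-.013): print(z,proj(f,[st['tool_pos']+rot@np.array([x,y,z]) for x in(-.011,.011) for y in(-.0425,.0425)],st).round(0).tolist())
```

```text
(267, 312) [ 0.0118 -0.0203 -0.0268]
(273, 376) [-0.0158 -0.0192 -0.0269]
(381, 310) [ 0.0125  0.0215 -0.0267]
(379, 376) [-0.0159  0.022  -0.0267]
-0.05 [[190.0, 410.0], [454.0, 410.0], [183.0, 350.0], [462.0, 350.0]]
-0.032 [[208.0, 374.0], [437.0, 374.0], [202.0, 321.0], [443.0, 321.0]]
-0.013 [[222.0, 345.0], [423.0, 345.0], [218.0, 298.0], [427.0, 298.0]]
```

View pics/w9c.png

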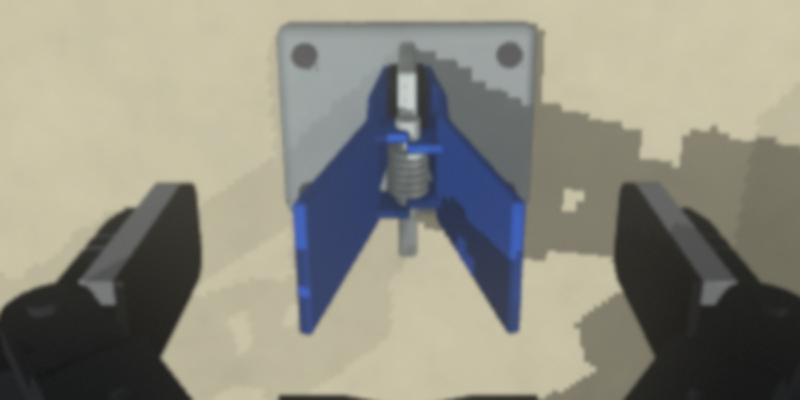

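{"api": "step_arm", "payload": {
  "motion": [
    [0, -0.003, 0, 0, 0, 0, 60],
    [0, -0.003, 0, 0, 0, 0, 100],
    [0, -0.003, 0, 0, 0, 0, 130],
    [0, -0.003, 0, 0, 0, 0, 150],
    [0, -0.003, 0, 0, 0, 0, 165],
    [0, -0.003, 0, 0, 0, 0, 180],
    [0, -0.003, 0, 0, 0, 0, 195],
    [0, -0.003, 0, 0, 0, 0, 210],
    [0, -0.003, 0, 0, 0, 0, 210]
  ]
}}

```text
time: 12.85
tool_pos: [0.4627, 0.2849, 0.0728]
tool_rot: [0.0, 0.668, 0.744, 0.001]
contact_force: [-2.3, 0.4, 11.3]
gripper_width: 0.196
```

Run:
```python
from h import *
st=monitor.state();f=grab('wrist','w10.png');print(st['tool_pos'],st['contact_force'],st['ft_torque'],st['gripper_width'])
I=cv2.imread('pics/w10.png');cv2.imwrite('pics/w10c.png',cv2.resize(I[210:410,120:520],None,fx=2,fy=2,interpolation=cv2.INTER_CUBIC))
```

```text
[0.4626879  0.28494503 0.07281127] [-2.29429665  0.40460922 11.28550021] [-1.10502705e-01  5.18389794e-01  2.57965135e-05] 0.19580847462353307
```

View pics/w10c.png

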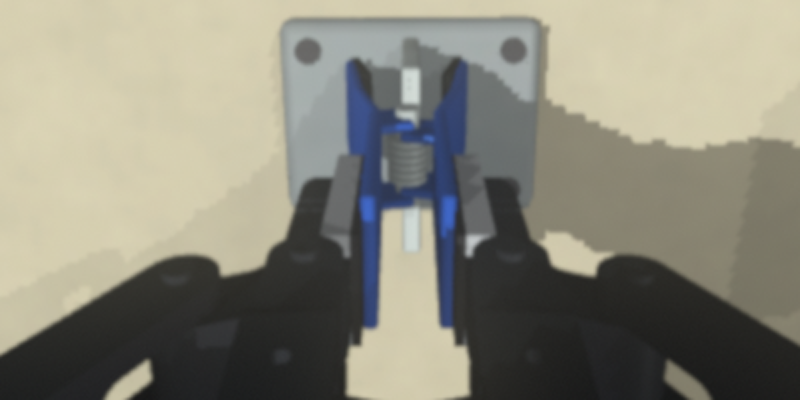

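{"api": "step_arm", "payload": {
  "motion": [
    [0, 0, 0, 0, 0, 0, 255],
    [0, 0, 0.004, 0, 0, 0, 255],
    [0, 0, 0.01, 0, 0, 0, 255],
    [0, 0, 0.03, 0, 0, 0, 255],
    [0, 0, 0.06, 0, 0, 0, 255],
    [0, 0, 0.1, 0, 0, 0, 255],
    [0, 0, 0.15, 0, 0, 0, 255],
    [0, 0, 0.21, 0, 0, 0, 255],
    [0, 0, 0.26, 0, 0, 0, 255],
    [0, 0, 0.26, 0, 0, 0, 255]
  ]
}}

```text
time: 13.9
tool_pos: [0.4645, 0.2855, 0.2071]
tool_rot: [0.002, 0.668, 0.744, 0.005]
contact_force: [0.4, -0.4, 0.2]
gripper_width: 0.193
```

Run:
```python
from h import *
for i in range(2): eyes.grab_frame('wrist')
st=monitor.state();f=grab('wrist','w11.png');print(st['tool_pos'],st['contact_force'],st['gripper_width'])
I=cv2.cvtColor(grab('scene')['pixels'],cv2.COLOR_RGB2BGR);cv2.imwrite('pics/s11.png',cv2.resize(I[110:310,180:400],None,fx=3,fy=3))
```

```text
[0.46230056 0.28447561 0.20183915] [-0.05631325 -0.55120096 -1.16554521] 0.19487236864380456
```

View pics/w11.png

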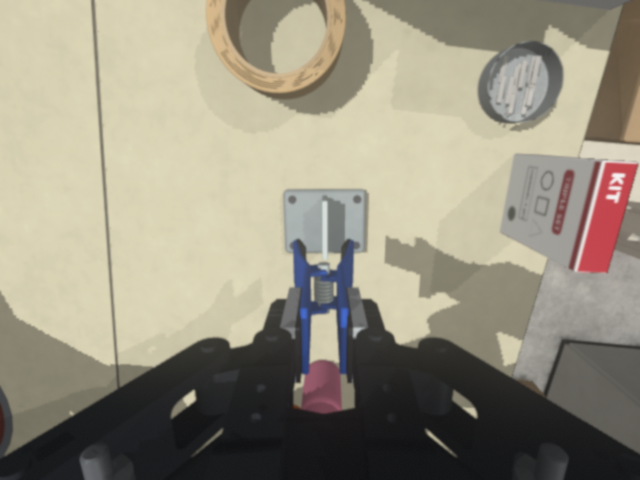

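View pics/s11.png

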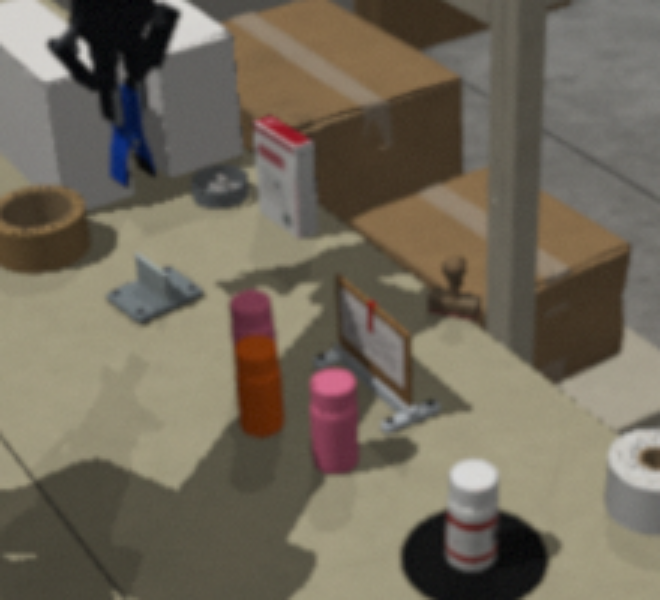

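{"api": "step_arm", "payload": {
  "motion": [
    [0.01, -0.04, 0.04, 0, 0, -0.02, 255],
    [0.04, -0.1, 0.05, 0, 0, -0.04, 255],
    [0.07, -0.17, 0.05, 0, 0, -0.071, 255],
    [0.1, -0.25, 0.05, 0, 0, -0.071, 255],
    [0.13, -0.33, 0.05, 0, 0, -0.071, 255],
    [0.16, -0.41, 0.05, 0, 0, -0.071, 255],
    [0.185, -0.48, 0.05, 0, 0, -0.071, 255],
    [0.197, -0.529, 0.05, 0, 0, -0.071, 255],
    [0.197, -0.529, 0.05, 0, 0, -0.071, 255],
    [0.197, -0.529, 0.05, 0, 0, -0.071, 255]
  ]
}}

```text
time: 15.1
tool_pos: [0.5597, 0.0198, 0.224]
tool_rot: [-0.001, 0.707, 0.707, -0.001]
contact_force: [0.0, 0.5, -0.7]
gripper_width: 0.193
```

Run:
```python
from h import *
for i in range(3): eyes.grab_frame('wrist')
st=monitor.state();f=grab('wrist','w12.png');print(st['tool_pos'],R.from_quat(np.roll(st['tool_rot'],-1)).as_matrix().round(4).tolist(),st['gripper_width'],st['joint_pos'].round(2))
I=cv2.imread('pics/w12.png');cv2.imwrite('pics/w12c.png',cv2.resize(I[100:400,220:420],None,fx=3,fy=3,interpolation=cv2.INTER_CUBIC)[:600])
```

```text
[0.55994202 0.02092759 0.22507522] [[-0.0025, 1.0, -0.0013], [1.0, 0.0025, 0.0004], [0.0004, -0.0013, -1.0]] 0.19137127820836417 [-0.1  -0.1   1.77  0.    1.47 -0.1 ]
```

View pics/w12.png

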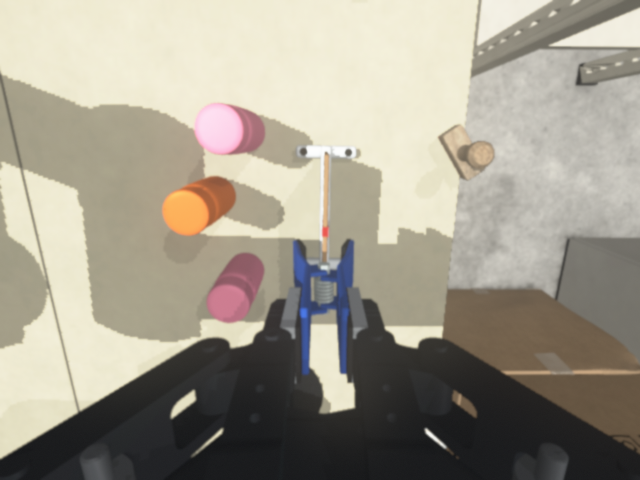

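View pics/w12c.png

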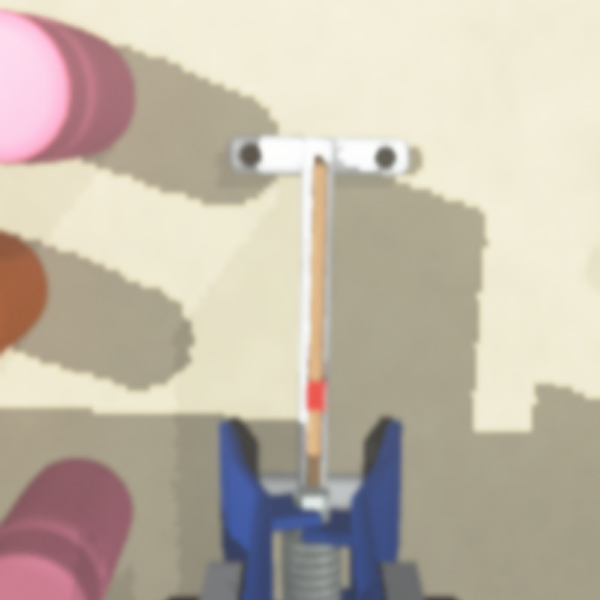

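Run:
```python
from h import *
st=monitor.state();f=eyes.grab_frame('wrist');C=lambda u,v:(220+u/3-.33,100+v/3-.33)
rot=R.from_quat(np.roll(st['tool_rot'],-1)).as_matrix(); print(st['tool_pos'])
def rel(u,v,z): return (rot.T@(atz(f,C(u,v),z,st)-st['tool_pos'])).round(4)
for n,c in dict(end=(319,165),mark=(316,396),near=(314,480)).items(): print(n,rel(*c,.095),atz(f,C(*c),.095,st).round(4))
z=st['tool_pos'][2]-.0615
for n,c in dict(Lo=(220,425),Li=(258,470),Ri=(365,468),Ro=(402,422),padL=(205,565),padR=(438,565)).items(): print(n,rel(*c,z))
print('feet',[rel(*c,.01) for c in[(250,155),(385,157)]])
```

```text
[0.56004445 0.02096175 0.22534491]
end [0.061  0.0021 0.1304] [0.5619 0.082  0.095 ]
mark [0.0009 0.0014 0.1303] [0.5614 0.0219 0.095 ]
near [-0.0229  0.0009  0.1303] [ 0.5609 -0.0019  0.095 ]
Lo [ 0.013  -0.0182  0.0615]
Li [ 0.0034 -0.0107  0.0615]
Ri [0.0038 0.0112 0.0615]
Ro [0.0136 0.0185 0.0615]
padL [-0.0177 -0.0221  0.0615]
padR [-0.0177  0.0268  0.0615]
feet [array([ 0.0605, -0.02  ,  0.2154]), array([0.0598, 0.0244, 0.2153])]
```

{"api": "step_arm", "payload": {
  "motion": [
    [0.001, 0, -0.04, 0, 0, -0.0095, 255],
    [0.001, 0, -0.08, 0, 0, -0.0095, 255],
    [0.001, 0, -0.11, 0, 0, -0.0095, 255],
    [0.001, 0, -0.114, 0, 0, -0.0095, 255],
    [0.001, 0, -0.114, 0, 0, -0.0095, 255],
    [0.001, 0, -0.114, 0, 0, -0.0095, 255]
  ]
}}

```text
time: 15.95
tool_pos: [0.5617, 0.0199, 0.17]
tool_rot: [0.001, 0.712, 0.703, 0.001]
contact_force: [-0.8, -0.4, -0.1]
gripper_width: 0.191
```

Run:
```python
from h import *
for i in range(4): eyes.grab_frame('wrist')
st=monitor.state();f=grab('wrist','w13.png');print(st['tool_pos'],R.from_quat(np.roll(st['tool_rot'],-1)).as_matrix().round(4).tolist(),st['gripper_width'])
I=cv2.imread('pics/w13.png');cv2.imwrite('pics/w13c.png',cv2.resize(I[100:300,245:405],None,fx=4,fy=4,interpolation=cv2.INTER_CUBIC)[200:800])
```

```text
[0.56155449 0.01978161 0.16990658] [[0.0131, 0.9999, 0.0017], [0.9999, -0.0131, -0.0002], [-0.0001, 0.0017, -1.0]] 0.19183713258888818
```

View pics/w13.png

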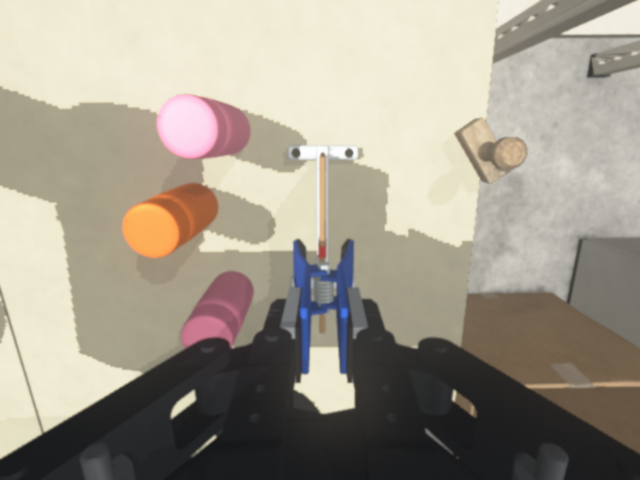

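View pics/w13c.png

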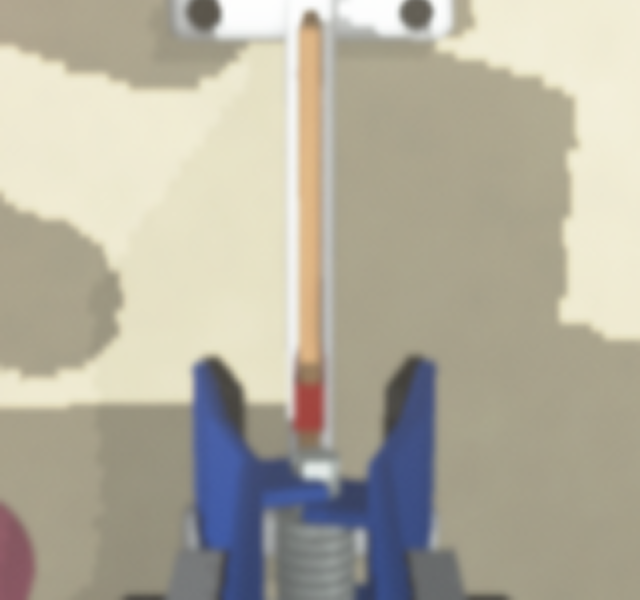

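```bash
python3 - <<'E'
from h import *
st=monitor.state();f=eyes.grab_frame('wrist');C=lambda u,v:(245+u/4-.375,100+(v+200)/4-.375)
rot=R.from_quat(np.roll(st['tool_rot'],-1)).as_matrix(); print(st['tool_pos'])
def rel(u,v,z): return (rot.T@(atz(f,C(u,v),z,st)-st['tool_pos'])).round(4)
for n,c in dict(end=(310,25),mark=(309,406),near=(309,440)).items(): print(n,rel(*c,.095),atz(f,C(*c),.095,st).round(4))
z=st['tool_pos'][2]-.0615
for n,c in dict(Lo=(193,365),Li=(244,410),Ri=(387,410),Ro=(437,363)).items(): print(n,rel(*c,z))
z=st['tool_pos'][2]+.0275
I=lambda u,v:(rot.T@(atz(f,(u,v),z,st)-st['tool_pos'])).round(4)
print('handle tips', [I(*c) for c in[(304,310),(304,375),(343,310),(343,375)]])
E
python3 - <<'E'
import cv2
I=cv2.imread('pics/w13.png');cv2.imwrite('pics/w13d.png',cv2.resize(I[230:390,250:400],None,fx=4,fy=4,interpolation=cv2.INTER_CUBIC)[:600])
E
```

```text
[0.56142606 0.01978382 0.16969077]
end [ 0.0627 -0.0006  0.0747] [0.5618 0.0825 0.095 ]
mark [ 0.0025 -0.0008  0.0747] [0.5607 0.0223 0.095 ]
near [-0.0034 -0.0008  0.0747] [0.5607 0.0164 0.095 ]
Lo [ 0.0133 -0.0183  0.0615]
Li [ 0.0061 -0.0107  0.0615]
Ri [0.0061 0.0112 0.0615]
Ro [0.0136 0.0186 0.0615]
handle tips [array([ 0.013 , -0.0068, -0.0275]), array([-0.0148, -0.0072, -0.0275]), array([ 0.013 ,  0.0074, -0.0275]), array([-0.0148,  0.0078, -0.0275])]
```

View pics/w13d.png

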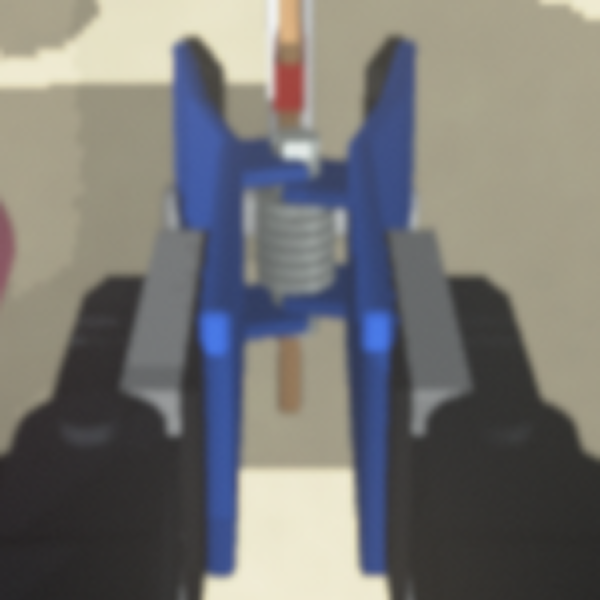

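{"api": "step_arm", "payload": {
  "motion": [
    [-0.0018, 0.005, 0, 0, 0, 0, 255],
    [-0.0018, 0.005, 0, 0, 0, 0, 255],
    [-0.0018, 0.005, -0.004, 0, 0, 0, 255],
    [-0.0018, 0.005, -0.006, 0, 0, 0, 255],
    [-0.0018, 0.005, -0.006, 0, 0, 0, 255]
  ]
}}

```text
time: 16.75
tool_pos: [0.5599, 0.0224, 0.1654]
tool_rot: [-0.0, 0.712, 0.702, -0.0]
contact_force: [0.2, -0.3, -1.2]
gripper_width: 0.189
```

```bash
cat > look.py <<'E'
import sys
from h import *
n=sys.argv[1]
for i in range(3): eyes.grab_frame('wrist')
st=monitor.state();f=grab('wrist',n+'.png');print(st['tool_pos'],R.from_quat(np.roll(st['tool_rot'],-1)).as_matrix().round(4).tolist(),st['gripper_width'],st['contact_force'],st['time'])
I=cv2.imread('pics/'+n+'.png');cv2.imwrite('pics/'+n+'c.png',cv2.resize(I[140:340,250:400],None,fx=4,fy=4,interpolation=cv2.INTER_CUBIC)[200:800])
E
python3 look.py w14
```

```text
[0.56011179 0.02235016 0.1658187 ] [[0.0131, 0.9999, -0.0001], [0.9999, -0.0131, 0.0], [0.0, -0.0001, -1.0]] 0.18822242529273125 [-0.21716536 -0.35931245 -0.4858878 ] 16.9
```

View pics/w14c.png

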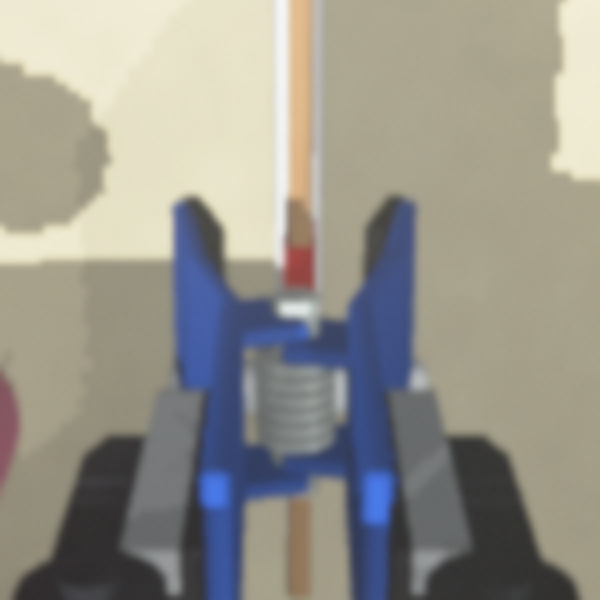

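{"api": "step_arm", "payload": {
  "motion": [
    [0.0012, 0, -0.006, 0, 0, 0, 255],
    [0.0012, 0, -0.018, 0, 0, 0, 255],
    [0.0012, 0, -0.03, 0, 0, 0, 255],
    [0.0012, 0, -0.042, 0, 0, 0, 255],
    [0.0012, 0, -0.054, 0, 0, 0, 255],
    [0.0012, 0, -0.064, 0, 0, 0, 255],
    [0.0012, 0, -0.071, 0, 0, 0, 255],
    [0.0012, 0, -0.073, 0, 0, 0, 255],
    [0.0012, 0, -0.073, 0, 0, 0, 255],
    [0.0012, 0, -0.073, 0, 0, 0, 255]
  ]
}}

```text
time: 17.95
tool_pos: [0.5609, 0.0223, 0.1297]
tool_rot: [0.0, 0.712, 0.702, 0.0]
contact_force: [0.0, 0.2, -0.2]
gripper_width: 0.191
```

```bash
python3 look.py w15
python3 - <<'E'
from h import *
for c in('scene','top'):
    I=cv2.cvtColor(grab(c)['pixels'],cv2.COLOR_RGB2BGR)
    cv2.imwrite(f'pics/{c}15.png',cv2.resize(I[140:320,200:400],None,fx=3.3,fy=3.3,interpolation=cv2.INTER_CUBIC))
E
```

```text
[0.56092326 0.02234476 0.12972203] [[0.013, 0.9999, 0.0007], [0.9999, -0.013, -0.0001], [-0.0001, 0.0007, -1.0]] 0.190600308635122 [-0.35683743  0.25139726 -1.56700557] 18.1
```

View pics/w15c.png

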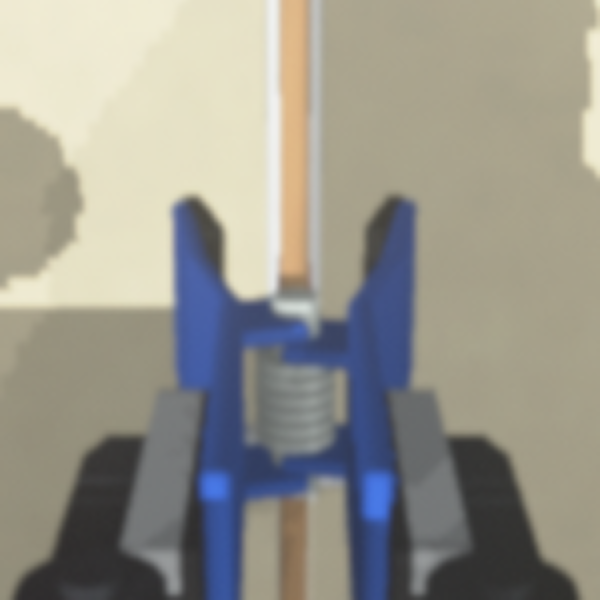

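View pics/scene15.png

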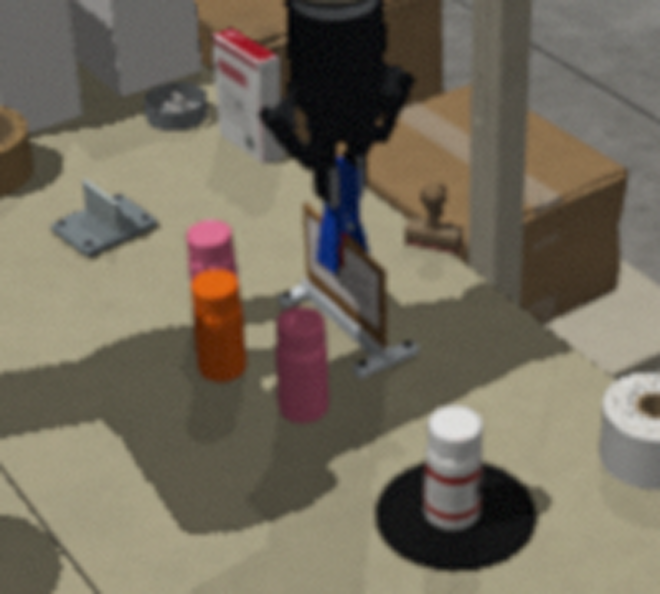

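View pics/top15.png

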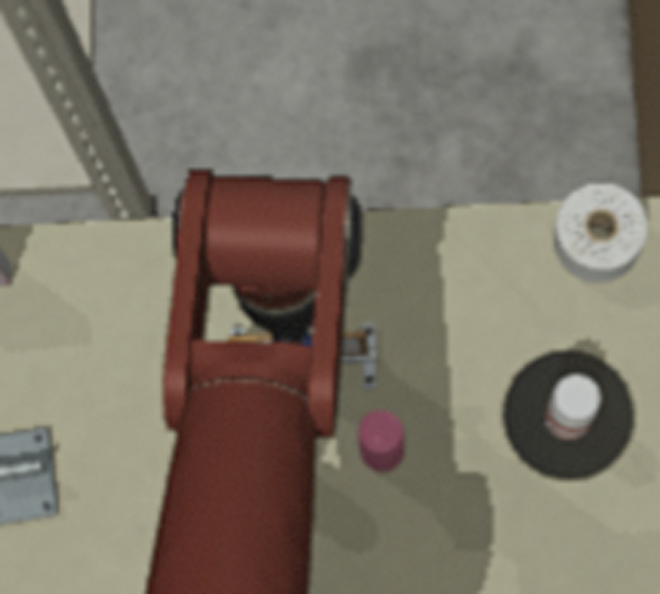

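Run:
```python
from h import *
s=grab('scene');I=cv2.cvtColor(s['pixels'],cv2.COLOR_RGB2BGR)
x0,y0,k=280,180,10
J=cv2.resize(I[y0:y0+60,x0:x0+60],None,fx=k,fy=k,interpolation=cv2.INTER_CUBIC)
def d(p,c):
    u=(proj(s,p)[0]-[x0,y0]+.5)*k; cv2.drawMarker(J,tuple(int(v) for v in u),c,0,14,1)
for y in(.019,.0215): d([.5589,y,.095],(0,255,0))
for y in (.0215-.06,.0215+.06): d([.5589,y,.095],(0,255,255))
for y in(.0215-.014,.0215+.014):
    d([.561-.0135,y,.0685],(255,0,255)); d([.561+.0135,y,.0685],(255,255,0))
cv2.imwrite('pics/s15z.png',J)
```

```text
(no output)
```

View pics/s15z.png

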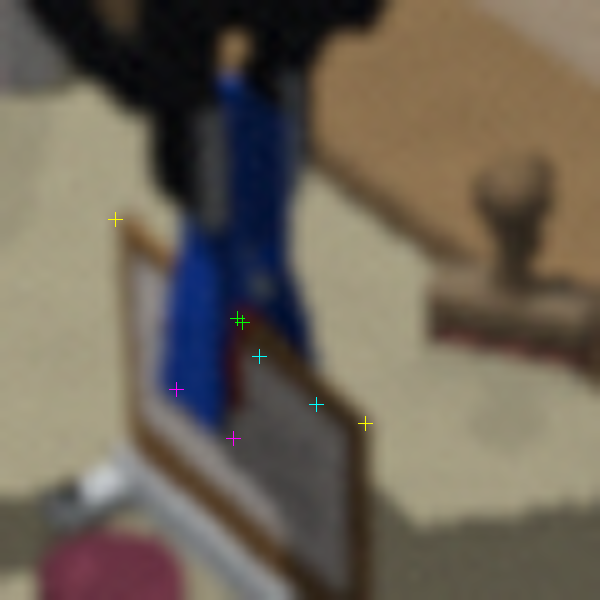

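```bash
python3 - <<'E'
from h import *
s=eyes.grab_frame('scene')
M=cv2.Rodrigues(np.array(s['rvec'],float))[0];o=-M.T@np.array(s['tvec']).ravel();print('cam',o)
for z,xo in ((.0685,.0135),(.08,.010),(.09,.007)):
    e=np.array([.561-xo,-.014,z]); d=e-o+np.array([0,.0215,0]); e=e+[0,.0215,0]
    k=(.559-e[0])/d[0]; h=e+k*d; print(z,'hit y rel clip centre',(h[1]-.0215).round(4),'z',h[2].round(4))
# position on card face of visible red / jaw edge pixels
Zm=lambda u,v:(280+u/10-.5,180+v/10-.5)
for c in [(243,315),(232,330),(240,340),(240,400),(228,400),(222,400),(130,225),(362,418)]:
    oo,d=ray(s,Zm(*c)); k=(.559-oo[0])/d[0]; print(c,(oo+k*d).round(4))
E
python3 - <<'E'
import cv2
I=cv2.imread('pics/s11.png')
from h import *
s=eyes.grab_frame('scene');J=cv2.cvtColor(s['pixels'],cv2.COLOR_RGB2BGR)[190:225,290:325]
J=cv2.convertScaleAbs(J,alpha=1.6)
cv2.imwrite('pics/s16.png',cv2.resize(J,None,fx=17,fy=17,interpolation=cv2.INTER_NEAREST))
E
```

```text
cam [-0.047233   -0.92703292  0.85494885]
0.0685 hit y rel clip centre 0.0041 z 0.0533
0.08 hit y rel clip centre -0.0015 z 0.0696
0.09 hit y rel clip centre -0.0062 z 0.0836
(243, 315) [0.559  0.0187 0.0976]
(232, 330) [0.559  0.0244 0.0896]
(240, 340) [0.559  0.0206 0.0884]
(240, 400) [0.559  0.0217 0.0682]
(228, 400) [0.559  0.0277 0.0648]
(222, 400) [0.559  0.0308 0.0631]
(130, 225) [0.559  0.0743 0.0969]
(362, 418) [ 0.559  -0.0367  0.0955]
```

View pics/s16.png

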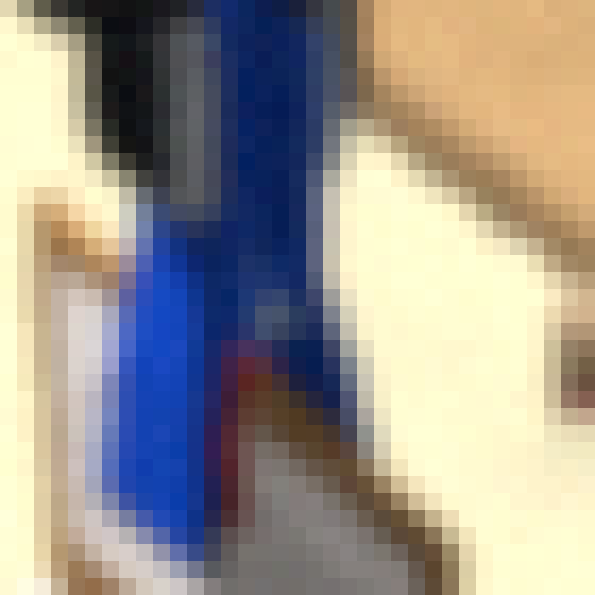

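Run:
```python
from h import *
s=grab('scene');t=grab('top')
for n,f,box in(('top',t,(345,235,405,295)),('scene',s,(310,260,370,320))):
    g=cv2.cvtColor(f['pixels'],cv2.COLOR_RGB2BGR)[box[1]:box[3],box[0]:box[2]]
    cv2.imwrite(f'pics/{n}b.png',cv2.resize(g,None,fx=10,fy=10,interpolation=cv2.INTER_CUBIC))
I0=cv2.imread('pics/top0.png')[225:265,265:320];cv2.imwrite('pics/topcard.png',cv2.resize(I0,None,fx=12,fy=12,interpolation=cv2.INTER_CUBIC))
```

```text
(no output)
```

View pics/topb.png

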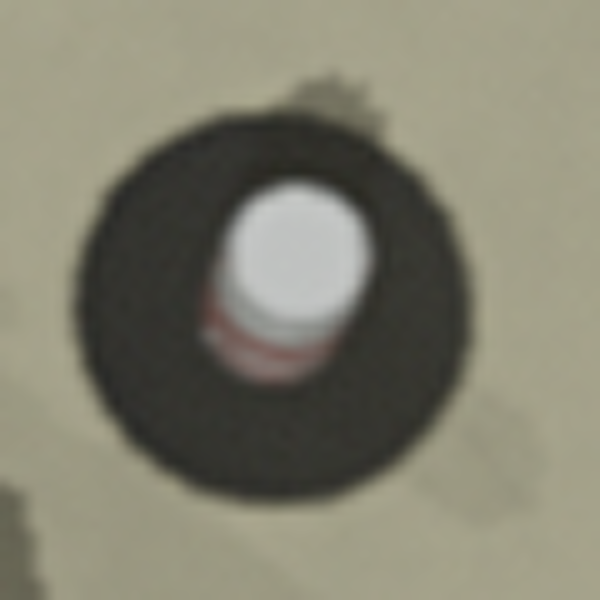

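View pics/sceneb.png

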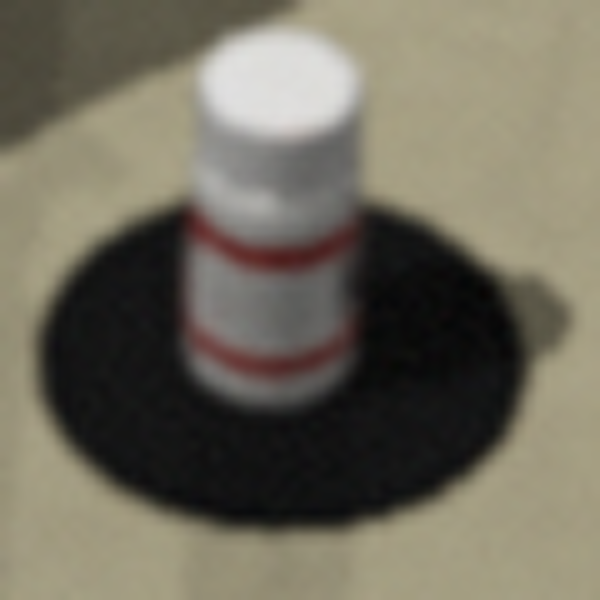

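View pics/topcard.png

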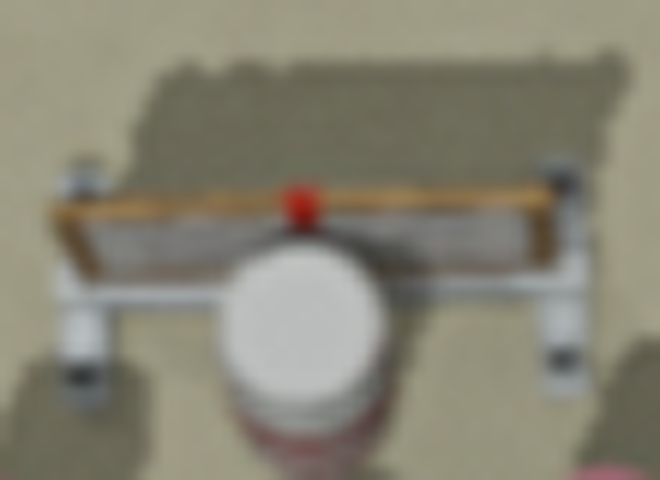

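Run:
```python
from h import *
s=eyes.grab_frame('scene');t=eyes.grab_frame('top')
print('top cap mat',atz(t,(345+29.8-.45,235+25.2-.45),.091), 'mark',atz(t,(265+302/12-.46,225+194/12-.46),.095),'ends',atz(t,(265+52/12-.46,225+208/12-.46),.095),atz(t,(265+555/12-.46,225+192/12-.46),.095), 'cap0',atz(t,(265+302/12-.46,225+320/12-.46),.088))
print('scene cap mat',atz(s,(310+27.9-.45,260+7.8-.45),.091))
print('mat top',atz(t,(345+27.4-.45,235+30.5-.45),.003),'scene',atz(s,(310+28.3-.45,260+36.2-.45),.003))
```

```text
top cap mat [ 0.49659669 -0.21456341  0.091     ] mark [0.5611428  0.02090941 0.095     ] ends [0.56038345 0.07973334 0.095     ] [ 0.55897563 -0.03851541  0.095     ] cap0 [0.53239478 0.02220977 0.088     ]
scene cap mat [ 0.49747984 -0.21301604  0.091     ]
mat top [ 0.49857722 -0.21423162  0.003     ] scene [ 0.49738964 -0.21632942  0.003     ]
```

Run:
```python
from h import *
st=monitor.state();print(st['tool_pos'],st['contact_force'],st['ft_torque'].round(3),st['gripper_width'],st['time'])
print(manip.job_done())
```

```text
[0.56069068 0.02231901 0.12934011] [ 0.52350775 -0.32339729 -0.57189591] [-0.029  0.024 -0.019] 0.1946725785581054 18.6
the job is handed in; nothing more can be done
None
```

The white bottle stands upright and released on the black mat. The blue clip was squeezed off its rack and is held fully open over the card's top edge at the red mark. I handed the job in at 18.6 s, with the gripper still squeezing.

**What the last checks showed**
- **Card between the jaws:** the wrist picture puts the card midway between the jaws, to within about 1 mm, with the clip square to it.
- **Depth:** by my reckoning the jaw ends are about 26 mm below the card's top edge.
- **Contact:** the wrist force is about zero, so I see no sign of the clip touching the card. The gripper opening matches the handles fully squeezed.
- **Bottle:** the scene and top cameras both show it upright near the mat's centre.
- **Other things:** none of the other objects in the last scene picture had visibly moved. I did not measure their positions again.

**What disagreed**
- **Position along the card:** the wrist camera, the arm and the top camera put the clip within about 1.5 mm of the mark. A coarse reading from the scene camera, where one pixel is about 5 mm, suggested the clip might be several millimetres off toward +y. I trusted the closer views.
- **Camera offset:** the wrist and fixed cameras differed by 2 to 5 mm sideways. I settled this from where the arm had gripped and released the bottle, and by lining up the clip in the wrist picture.

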